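# Load a flask into the sprung cradle of a centrifugal caster

## Robot

A 6-joint arm with a two-finger parallel gripper is mounted at the origin on the work surface. World frame = base frame: x ahead of the robot, y to its left, z up, the work surface at z = 0. Lengths are in mm, angles in rad, forces in N, time in s.
With the tool pointing down it reaches from about 350 to 975 mm from the base axis. Payload 7.1 kg.
Tool frame: the origin (TCP) lies between the finger pads; the fingertips stand 8 mm ahead of it and the grasp point (between the pads) lies 11 mm behind it (ctrl.tips_ahead is the distance from the TCP to the fingertips, in mm); y points along the fingers, z is the direction in which the jaws open and shut, and the axes are right-handed (so a half turn about y gives the same grasp; the last joint's range is limited). The gripper opens to 88 mm and grips with 3 to 60 N. Pads are 20 mm wide; open, the fingers measure 115 mm over their backs; the gripper's body (75 mm by 178 mm) begins 61 mm behind the grasp point.
Start: joints at [-0.019, 0.423, 1.63, -0, 1.089, -0.019], TCP at [624.984, 0.026, 230.675] pointing down, gripper open.
Joint ranges: [-3, 3], [-0.9, 2.11], [0.09, 2.58], [-1.31, 4.45], [0.11, 2.69], [-2.54, 2.54]. Speed limits (rad/s): [2.39, 2.39, 3.01, 3.14, 3.14, 3.14].

## Interface

Orientations are given as a rotation vector (axis times angle).
In Python, from workcell import ctrl gives the robot as it stands.
- The arm moves only by the shell command python3 -m creep 'ROWS'. ROWS is JSON, a list of rows, each an object of numbers: "tx", "ty", "tz": the shift along the world's x, y, z in mm; "rx", "ry", "rz": the turn, a rotation vector about the world's x, y, z in rad; "fingers": the closure in counts, from 0 (fully open) to 255 (shut). A call has 1 to 10 rows; each row is the pose to reach, as a shift and turn from the pose commanded when the call began; what a row does not reach only later rows make up. A row lasts 1/8 s, in which the tool goes at most 62.5 mm and 10.7 degrees, less where a joint would pass 70% of its speed; a pose out of reach is approached as far as the arm can. A call with a gripper value outside its range is refused whole. The fingers move at their own pace and stop on an object; the grip force is fixed at half the most. Time passes only in rows, so rows that repeat a pose let the fingers close. It gives the time, the measured TCP pose, the force and the opening at its end, in the units of the state.
- ctrl.get_obs(): the state, without advancing time (a new reading comes with each control period).
- ctrl.get_image(name): name is "scene" or "side" or "wrist"; returns a dict with "pixels" (400x640x3 uint8, blue, green, red), "intrinsics" (3x3 intrinsics, pixels), "rvec" (rotation vector, rad) and "tvec" (3), from world to camera coordinates, as OpenCV has them. Camera axes: x right, y down, z forward; pixel columns grow to the right and rows downward; lengths in mm; the calibration is good to about 2 mm. A picture is of the moment at which its call begins. There is no depth.
- ctrl.close_job(): hands the job in, once; it reports no verdict.
The state is a dict: "t": time; "qpos": joint angles; "qvel": joint speeds; "joint_torque": joint torques, N m; "ee_pos": TCP position; "orientation": TCP orientation; "ft_force": force on the tool from outside, world axes, zero at the start; "moment": the same for the moment, N m; "width": finger opening in mm.
Only numpy, scipy, OpenCV 4.12 (cv2) and the standard library are available. Lean on these libraries where they do the work, as an engineer would, in place of code of your own. Each camera call takes 0.05 s, during which the arm holds its last target.

## Task

Set up the centrifugal caster for a cold balance check: if its hold-down bail is in the way, swing it outward first; then take the shorter casting flask from the green rack, press the sprung crucible carriage back with it and lay it on the arm's two rods between the carriage's face plate and the low end stop, its pouring mouth (black-ringed end) against the plate, without letting the carriage snap forward. Then swing the bail fully down over the flask and let go. Leave the long flask in the rack, do not bump the lamp, and do not shift the bottle, beaker, jar, spare crucible or mandrel.

Things in the scene. Friction and masses are not known exactly. Their poses are not given: they have to be found in the camera images.
- flask_mid (a point): centre of the shorter casting flask: a plaster-filled steel cylinder 51 mm in diameter, 64 mm long, about 0.32 kg, lying level in either place of the green rack, its axis 58 mm above the bench. x runs along the cylinder to the pouring mouth: the end with the 8 mm black painted ring and a dark funnel hole (y, z may roll with the cylinder)
- flask_mouth (a point): centre of the mouth face of the shorter flask, 32 mm along x from its centre
- flask_long_mid (a point): centre of the longer flask (51 mm in diameter, 90 mm long, same look), in the other place of the rack; too long for the caster, to be left there
- rack: fixed green flask rack at any yaw, origin on the bench under its middle. Its two places lie 46 mm to either side along its y; each is a pair of 8 mm rods along its x, flask axis along x, 58 mm up. Green end plates 39 mm high, 150 mm wide, 53 mm either way along x
- seat (a point): where the centre of the seated short flask belongs, fixed on the caster, 165 mm above the bench. x points out along the level arm, away from the grey hub, to the low end stop; z up. The flask lies on two 8 mm rods, centre lines 16 mm to either side and 25 mm lower; nothing stands beside them, so fingers may reach down both sides. The caster is heavy, its arm locked
- end_stop (a point): middle of the top edge of the end stop's inner face: 32 mm from the seat along +x and 4 mm lower than it. The stop is a fixed steel plate 68 mm wide and 8 mm thick across the arm, with low hinge ears beyond its ends
- plate (a point): centre of the outer (+x) side of the steel face plate of the sprung carriage, moving with it, same axes as the seat. The plate is 60 mm wide and reaches from 20 mm below to 28 mm above this point; a white crucible sits behind it. At rest it is 48 mm from the end stop, that is 16 mm outward of where the mouth of the seated flask belongs
- carriage (a joint): how far the sprung carriage is pressed back towards the hub, in m: 0 at rest, 0.016 with the short flask seated, 0.032 at its limit. The spring pushes outward with about 5 N at rest, 8 N at 0.016 and 11 N at 0.032, with slight friction
- bail_hinge (a point): centre of the bail's hinge axis, 44 mm beyond the seat along its +x and 12 mm lower; fixed, same axes as the seat; the bail turns about its y
- bail (a joint): angle of the wire hold-down bail, rad: 0 fully down (cross bar 1.5 mm over the flask's top), at the start anywhere from 0.35 to 1.5, at most 1.75. Above 1.2 it is clear of a flask being loaded. It stays where left (about 1 N at the tab moves it). Wire legs 33 mm either side carry an 8 mm bar 52 mm from the hinge axis; at 0 the bar is 30 mm inward (-x) of the hinge and 43 mm above it; growing angle swings it up, then out to +x
- bail_tab (a point): point on the bail's red thumb tab, in the middle of the cross bar, 64 mm from the hinge axis on the line through the bar. The tab is 22 mm wide, 4 mm thick, lies in the plane of the bail and ends 73 mm from the hinge axis
- lamp: bench lamp to leave alone: black base 100 mm in diameter, origin under its middle, upright grey post 16 mm thick over it; at its top, 0.28 m up, a flat black light bar 30 mm wide reaching 0.13 m to the far side; heavy
- flux_bottle: white plastic bottle 42 mm in diameter, 110 mm high, standing between rack and caster; origin under its middle; leave alone
- beaker: empty glass beaker, 60 mm in diameter, 85 mm high, on the robot's side of the bench; origin under its middle; leave alone
- spare_crucible: loose white ceramic crucible, 50 by 46 by 36 mm, standing on the far side of the caster; origin under its middle; leave alone
- jar: amber glass jar with steel lid, 60 mm in diameter, 60 mm high, on the far side; origin under its middle; leave alone
- mandrel: tapered steel ring mandrel, 25 mm thick and 280 mm long, lying along y on two dark wood blocks on the robot's side of the bench, top 43 mm up; origin under its middle; leave alone
There are look-alikes about, which are no part of the job. What is shaped like the part that bears flask_mid but red or yellow is not meant.

How it is judged (in metres and radians):
On the way, in this order (a step that is already met when the one before it is completed fails the run):
1. the short flask lies on the rods between face plate and end stop, mouth to the plate, held by the sprung carriage (z of flask_mid in the frame of seat between -0.004 and 0.004 m and horizontal distance between flask_mid and seat below 0.006 m and distance between flask_mouth and plate below 0.006 m and value of joint carriage above 0.0125 m), for 0.2 s.
2. the bail is swung down over the flask (value of joint bail below 0.12 rad), for 0.2 s.
At the end, for the whole second after the job is handed in: the short flask lies at rest on the rods within 4 mm of the seat point, level and in line with the arm within 0.08 rad, mouth within 5 mm of the middle of the face plate, the carriage pressed back 13.5 to 18.5 mm by it; the bail is down to less than 0.12 rad; nothing is held (z of flask_mid in the frame of seat between -0.004 and 0.004 m and horizontal distance between flask_mid and seat below 0.004 m and distance between flask_mouth and plate below 0.005 m and angle between the x axis of flask_mid and the x axis of seat, either way round below 0.08 rad and value of joint carriage between 0.0135 and 0.0185 m and value of joint bail below 0.12 rad and linear speed of flask below 0.01 m/s); the robot touches nothing.
It fails at once if the sprung carriage snaps forward (faster than 0.4 m/s) (velocity of joint carriage below -0.4 m/s).
It fails at once if the lamp is bumped by more than 5 N (contact force between lamp and anything else above 5 N).
It fails at once if the long flask is moved more than 20 mm (distance of flask_long_mid from where it was at the start of the episode above 0.02 m).
It fails at once if a bystander is moved more than 20 mm (distance of any of flux_bottle, beaker, spare_crucible, jar, mandrel from where it was at the start of the episode above 0.02 m).
It also fails if it takes over 72 s, if anything falls off the work surface, if the arm or the gripper's body presses on something with over 40 N, if the wrist force passes 120 N, or if a joint passes its speed limit or range.

## Working session

There is one attempt and no reset: what is moved stays moved. The work goes in short steps, Python scripts to look and compute and a shell command to move; the robot and the scene stay as the last step left them, time stands still between calls to the robot, and variables do not carry over. Pictures are saved under pics/ and viewed, and the job is handed in when it is done.

```bash
ls; mkdir -p pics
cat > h.py <<'E'
import numpy as np, cv2
from workcell import ctrl
def cam(name):
    d=ctrl.get_image(name); return d
def ray(d,u,v):
    R=cv2.Rodrigues(np.array(d['rvec'],float))[0]; t=np.array(d['tvec'],float).ravel()
    K=np.array(d['intrinsics'],float)
    x=np.linalg.solve(K,np.array([u,v,1.])); o=-R.T@t; r=R.T@x; return o,r/np.linalg.norm(r)
def onz(d,u,v,z):
    o,r=ray(d,u,v); return o+r*(z-o[2])/r[2]
def proj(d,P):
    return cv2.projectPoints(np.array(P,float).reshape(-1,3),np.array(d['rvec'],float),np.array(d['tvec'],float),np.array(d['intrinsics'],float),None)[0].reshape(-1,2)
def tri(d1,p1,d2,p2):
    o1,r1=ray(d1,*p1);o2,r2=ray(d2,*p2)
    s=np.linalg.lstsq(np.c_[r1,-r2],o2-o1,rcond=None)[0]
    a=o1+r1*s[0];b=o2+r2*s[1]; return (a+b)/2,np.linalg.norm(a-b)
def save(n,d):
    import pickle
    cv2.imwrite('pics/%s.png'%n,d['pixels']); pickle.dump(d,open('pics/%s.pkl'%n,'wb'))
def load(n):
    import pickle; return pickle.load(open('pics/%s.pkl'%n,'rb'))
E
python3 - <<'E'
from h import *
for n in ['scene','side','wrist']:
    d=cam(n); save(n+'0',d); print(n,ray(d,320,200))
print(ctrl.get_obs())
E
```

```text
pics
scene (array([1258.67209553,  -50.16732513, 1295.54602931]), array([-0.54646628, -0.07252294, -0.83433508]))
side (array([  311.64234441, -1157.58700522,  1156.94199112]), array([ 0.13394062,  0.69664806, -0.70479883]))
wrist (array([623.81967168,  82.63963227, 383.44779448]), array([-0.0109605 , -0.31681837, -0.94842289]))
{'t': 0.15, 'qpos': array([-1.89971250e-02,  4.23641097e-01,  1.63048335e+00, -2.67868510e-06,
        1.08861153e+00, -1.90009205e-02]), 'qvel': array([-0.00202232, -0.00333212, -0.0024976 , -0.00066002,  0.00138747,
       -0.00076593]), 'joint_torque': array([ 9.52650989e-04, -5.44981134e+01, -2.73919362e+01,  6.45430083e-02,
        2.04369903e-02, -3.19723256e-05]), 'ee_pos': array([6.24588738e+02, 3.46137055e-02, 2.30107603e+02]), 'orientation': array([-1.21002949,  1.21004679, -1.20864091]), 'ft_force': array([ 0.43771862, -0.18728357,  0.06877381]), 'moment': array([ 0.01127395,  0.01622072, -0.01411067]), 'width': 88.23624442782959}
```

View pics/scene0.png

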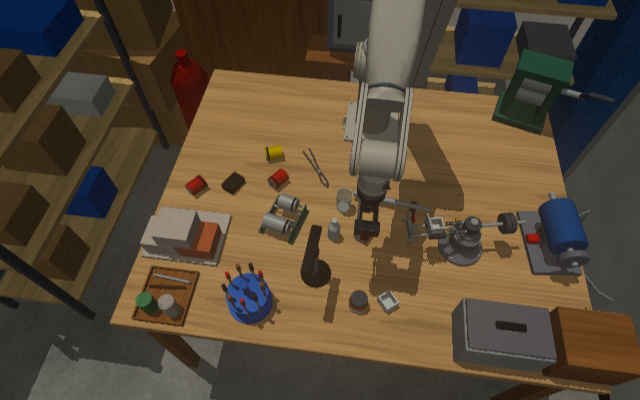

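View pics/side0.png

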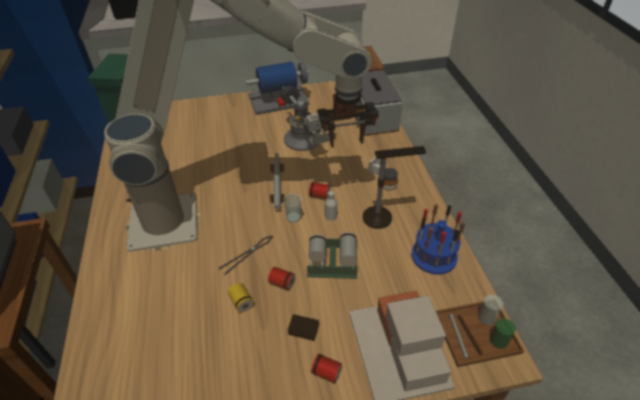

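View pics/wrist0.png

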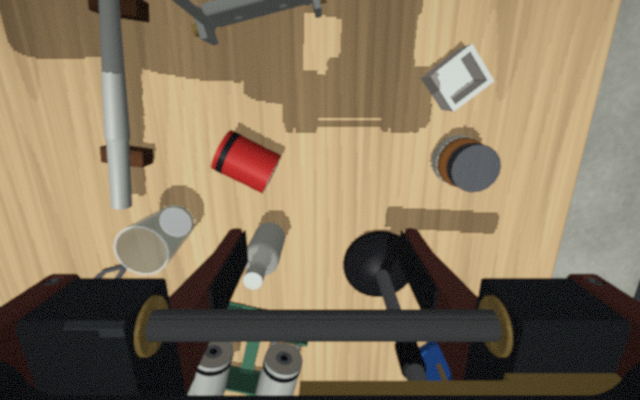

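Run:
```python
from h import *
a=load('scene0')['pixels']; 
cv2.imwrite('pics/z1.png',cv2.resize(a[175:275,380:500],None,fx=6,fy=6,interpolation=cv2.INTER_CUBIC))
cv2.imwrite('pics/z2.png',cv2.resize(a[170:260,230:350],None,fx=6,fy=6,interpolation=cv2.INTER_CUBIC))
b=load('side0')['pixels']
cv2.imwrite('pics/z3.png',cv2.resize(b[60:160,270:390],None,fx=6,fy=6,interpolation=cv2.INTER_CUBIC))
```

```text
(no output)
```

View pics/z1.png

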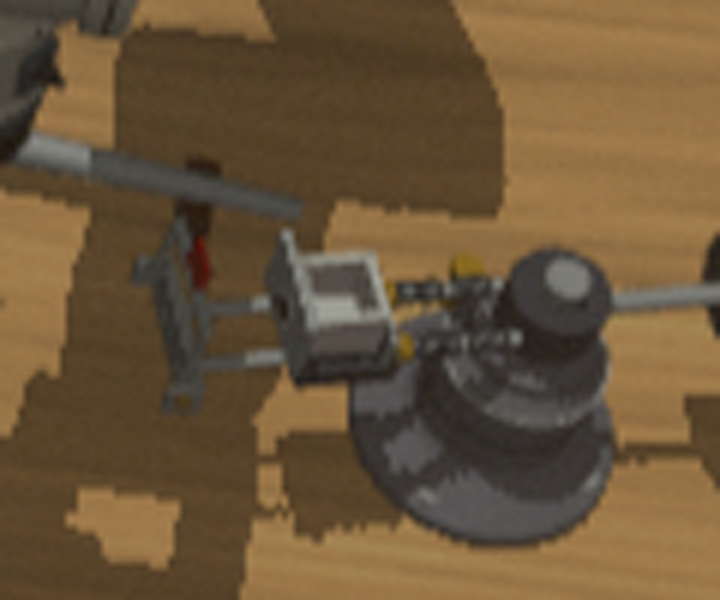

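View pics/z2.png

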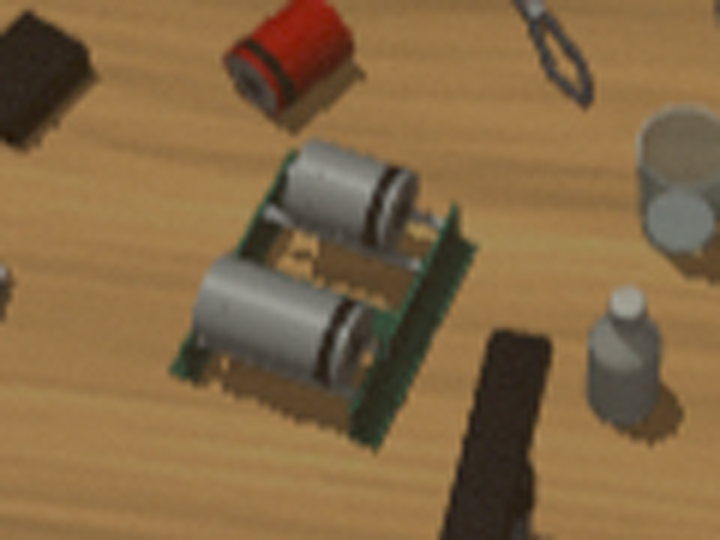

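View pics/z3.png

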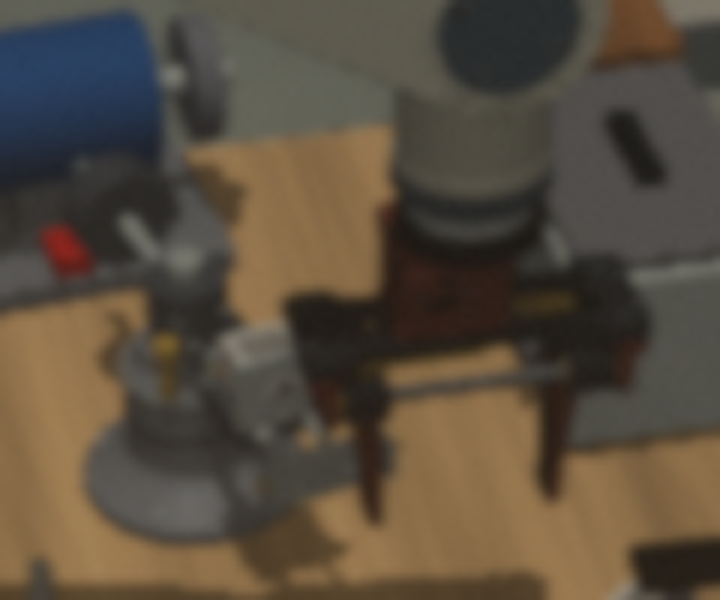

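Run:
```python
from h import *
d=load('scene0'); 
f=lambda p,x0,y0:(x0+p[0]/6,y0+p[1]/6)
for n,p,z in [('stop',(180,300),161),('plateTL',(288,235),193),('plate bot R',(297,380),145),('crucbackcorner',(375,250),180),('hubtop',(568,280),215)]:
    print(n,onz(d,*f(p,380,175),z).round(0))
for n,p,z in [('short c',(340,180),83),('ring',(395,210),70),('long',(270,305),83),('bottle top',(628,303),110),('beaker',(685,140),85)]:
    print(n,onz(d,*f(p,230,170),z).round(0))
```

```text
stop [570. 142. 161.]
plateTL [543. 191. 193.]
plate bot R [600. 206. 145.]
crucbackcorner [538. 239. 180.]
hubtop [565. 325. 215.]
short c [ 480. -270.   83.]
ring [ 488. -237.   70.]
long [ 568. -294.   83.]
bottle top [555. -95. 110.]
beaker [427. -76.  85.]
```

```bash
python3 -m creep '[{"tz":55},{"tz":110,"ty":15},{"tz":110,"ty":75,"tx":-20},{"tz":110,"ty":130,"tx":-50},{"tz":110,"ty":150,"tx":-50},{"tz":110,"ty":150,"tx":-50},{"tz":110,"ty":150,"tx":-50}]'
python3 - <<'E'
from h import *
for n in ['wrist','side','scene']: save(n+'1',cam(n))
a=load('side1')['pixels']; cv2.imwrite('pics/z4.png',cv2.resize(a[60:160,270:390],None,fx=6,fy=6,interpolation=cv2.INTER_CUBIC))
E
```

```text
schema error: expected keys tx, ty, tz, rx, ry, rz, fingers
```

View pics/wrist1.png

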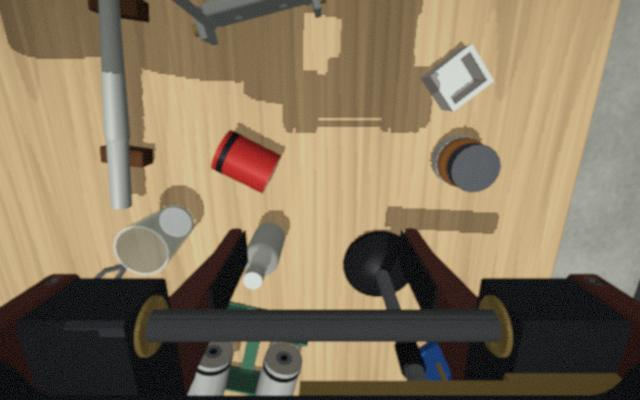

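View pics/z4.png

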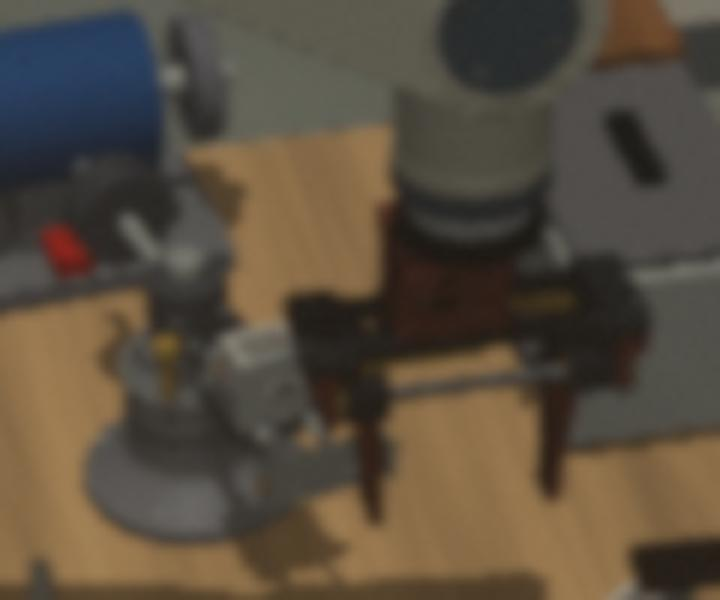

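All seven keys are required in each row.

```bash
python3 -m creep '[{"tx":0,"ty":0,"tz":55,"rx":0,"ry":0,"rz":0,"fingers":0},{"tx":0,"ty":15,"tz":110,"rx":0,"ry":0,"rz":0,"fingers":0},{"tx":-20,"ty":75,"tz":110,"rx":0,"ry":0,"rz":0,"fingers":0},{"tx":-50,"ty":130,"tz":110,"rx":0,"ry":0,"rz":0,"fingers":0},{"tx":-50,"ty":150,"tz":110,"rx":0,"ry":0,"rz":0,"fingers":0},{"tx":-50,"ty":150,"tz":110,"rx":0,"ry":0,"rz":0,"fingers":0}]'
python3 - <<'E'
from h import *
for n in ['wrist','side','scene']: save(n+'1',cam(n))
a=load('side1')['pixels']; cv2.imwrite('pics/z4.png',cv2.resize(a[60:160,270:390],None,fx=6,fy=6,interpolation=cv2.INTER_CUBIC))
E
```

```text
t: 1.05
ee_pos: [575.3, 150.9, 340.7]
orientation: [-1.21, 1.207, -1.208]
ft_force: [0.1, -0.8, 0.3]
width: 88.1
```

View pics/wrist1.png

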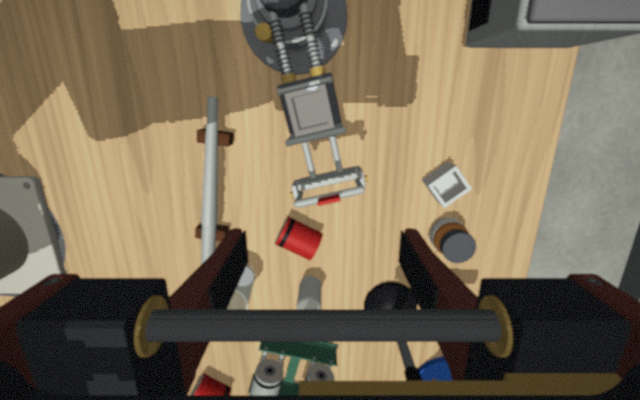

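View pics/z4.png

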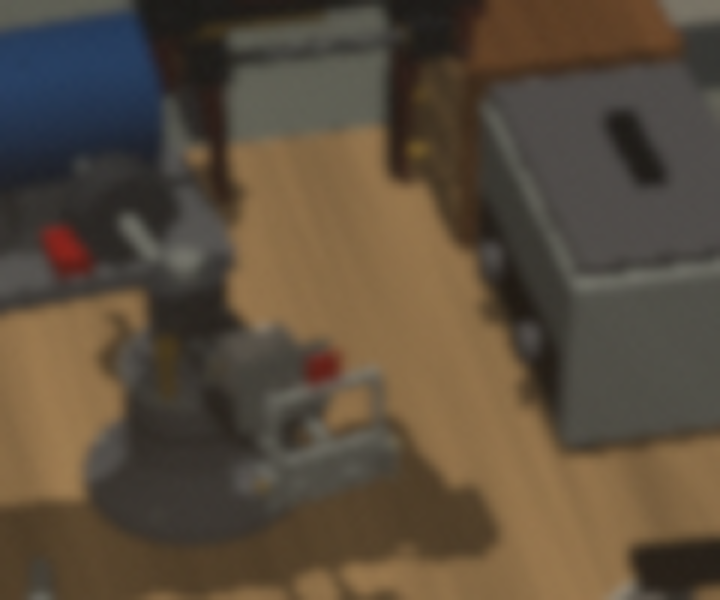

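Run:
```python
from h import *
a=load('wrist1')['pixels']; cv2.imwrite('pics/z5.png',cv2.resize(a[110:220,265:385],None,fx=6,fy=6,interpolation=cv2.INTER_CUBIC)[:600])
a=load('scene1')['pixels']; cv2.imwrite('pics/z6.png',cv2.resize(a[175:275,380:500],None,fx=6,fy=6,interpolation=cv2.INTER_CUBIC))
```

```text
(no output)
```

View pics/z5.png

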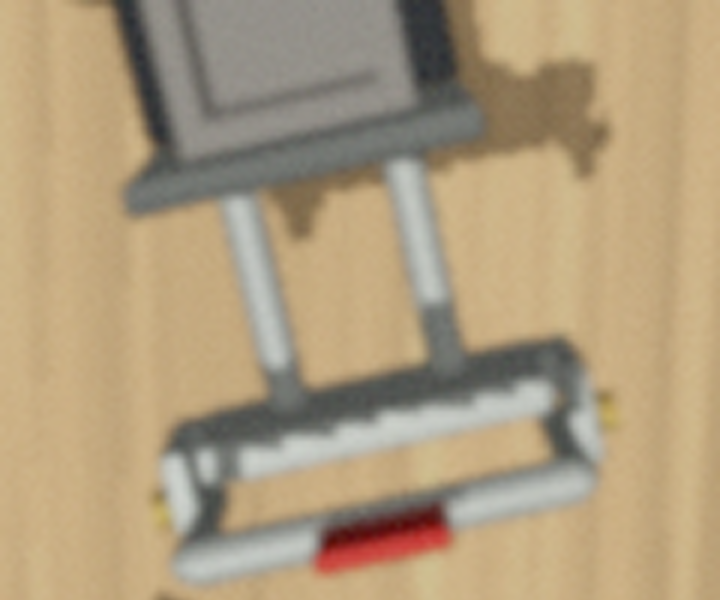

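View pics/z6.png

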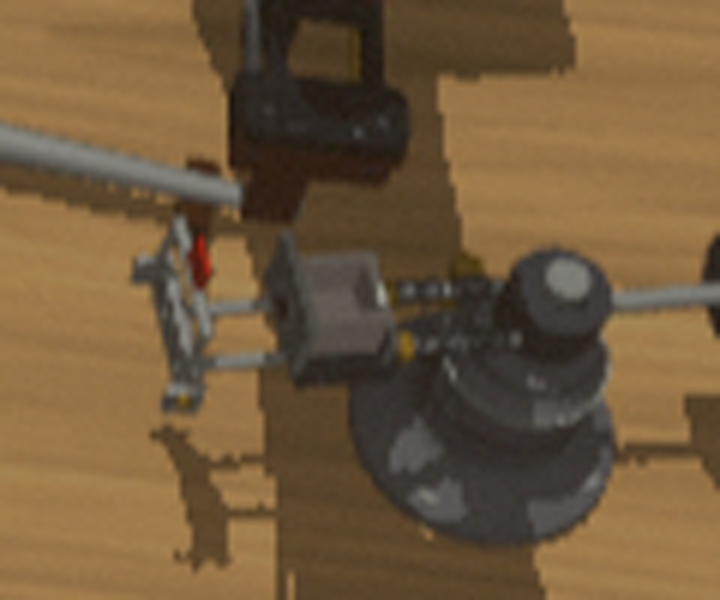

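Run:
```python
from h import *
d=load('wrist1'); print(d['intrinsics'])
g=lambda p:(265+(p[0]+.5)/6-.5,110+(p[1]+.5)/6-.5)
P={}
for n,p,z in [('pinL',(160,512),153),('pinR',(610,410),153),('darkL',(180,430),161),('darkR',(565,340),161),('lightL',(225,470),161),('lightR',(548,383),161),
 ('plTL',(128,190),193),('plTR',(480,105),193),('plfL',(135,212),193),('plfR',(484,133),193),('rodL',(240,205),144),('rodL2',(280,370),144),('rodR',(405,165),144),('rodR2',(436,300),144),
 ('barL',(185,565),196),('barR',(590,480),196),('tabtop',(385,545),210)]:
    P[n]=onz(d,*g(p),z); print(n,P[n].round(1))
for a,b in [('pinL','pinR'),('darkL','darkR'),('lightL','lightR'),('plTL','plTR'),('plfL','plfR'),('rodL','rodL2'),('rodR','rodR2'),('barL','barR')]:
    v=P[b]-P[a]; print(a,np.linalg.norm(v).round(1),np.degrees(np.arctan2(v[1],v[0])).round(2),((P[a]+P[b])/2).round(1))
```

```text
[[309.75755487   0.         322.91036884]
 [  0.         309.75755487 193.66179072]
 [  0.           0.           1.        ]]
pinL [537.8 125.6 153. ]
pinR [623.6 146.1 153. ]
darkL [542.9 144.1 161. ]
darkR [613.6 161.3 161. ]
lightL [551.1 136.4 161. ]
lightR [610.8 153.2 161. ]
plTL [538.5 192.7 193. ]
plTR [594.9 206.3 193. ]
plfL [539.5 189.2 193. ]
plfR [595.6 201.9 193. ]
rodL [553.6 183.3 144. ]
rodL2 [560.9 151.6 144. ]
rodR [584.5 190.8 144. ]
rodR2 [590.7 165.3 144. ]
barL [546.4 129.8 196. ]
barR [614.5 145.  196. ]
tabtop [580.  138.2 210. ]
pinL 88.2 13.41 [580.7 135.8 153. ]
darkL 72.8 13.64 [578.2 152.7 161. ]
lightL 62.1 15.72 [580.9 144.8 161. ]
plTL 58.1 13.53 [566.7 199.5 193. ]
plfL 57.6 12.77 [567.6 195.5 193. ]
rodL 32.6 -77.16 [557.2 167.4 144. ]
rodR 26.3 -76.34 [587.6 178.1 144. ]
barL 69.8 12.58 [580.5 137.4 196. ]
```

Run:
```python
from h import *
dw,ds,dd=load('wrist1'),load('scene1'),load('side1')
def red(d,x0,x1,y0,y1):
    h=cv2.cvtColor(d['pixels'],cv2.COLOR_BGR2HSV)
    m=((h[...,0]<8)|(h[...,0]>172))&(h[...,1]>150)&(h[...,2]>60)
    ys,xs=np.nonzero(m[y0:y1,x0:x1]); print(len(xs),xs.min()+x0,xs.max()+x0,ys.min()+y0,ys.max()+y0); return xs.mean()+x0,ys.mean()+y0
a=red(dw,310,350,185,215); b=red(ds,405,420,205,230); c=red(dd,310,335,110,130)
print(a,b,c)
print(tri(dw,a,ds,b),tri(dw,a,dd,c),tri(ds,b,dd,c))
x=np.array([np.sin(np.radians(13.2)),-np.cos(np.radians(13.2)),0]);h=np.array([580.7,135.8,153])
for T in (tri(dw,a,ds,b)[0],tri(dw,a,dd,c)[0]):
    r=T-h; print(r@x,r[2],np.hypot(r@x,r[2]),np.arctan2(r@x,r[2])+0.61)
```

```text
122 318 339 195 204
20 412 414 214 222
12 322 325 119 122
(np.float64(328.3114754098361), np.float64(199.78688524590163)) (np.float64(412.85), np.float64(218.1)) (np.float64(323.4166666666667), np.float64(120.75))
(array([579.21901346, 140.88051462, 217.25893853]), np.float64(0.8036879971001112)) (array([579.11336078, 141.50372034, 217.93412307]), np.float64(0.6715156841740135)) (array([578.97661292, 140.72517312, 218.0960135 ]), np.float64(0.9277082650741434))
-5.284466417922239 64.25893853322907 64.47586189217992 0.5279475756718857
-5.915332240753821 64.93412307359134 65.2030021920372 0.5191533128645408
```

```bash
python3 -m creep '[{"tx":-1,"ty":15,"tz":-10,"rx":0,"ry":0,"rz":0.15,"fingers":255},{"tx":-1,"ty":15,"tz":-10,"rx":0,"ry":0,"rz":0.23,"fingers":255},{"tx":-1,"ty":15,"tz":-40,"rx":0,"ry":0,"rz":0.23,"fingers":255},{"tx":-1,"ty":15,"tz":-80,"rx":0,"ry":0,"rz":0.23,"fingers":255},{"tx":-1,"ty":15,"tz":-80,"rx":0,"ry":0,"rz":0.23,"fingers":255},{"tx":-1,"ty":15,"tz":-80,"rx":0,"ry":0,"rz":0.23,"fingers":255}]'
python3 - <<'E'
from h import *
save('wrist2',cam('wrist'))
E
```

```text
t: 1.95
ee_pos: [575.0, 164.4, 261.8]
orientation: [-1.308, 1.038, -1.04]
ft_force: [-0.6, -0.5, 0.5]
width: 31.3
```

View pics/wrist2.png

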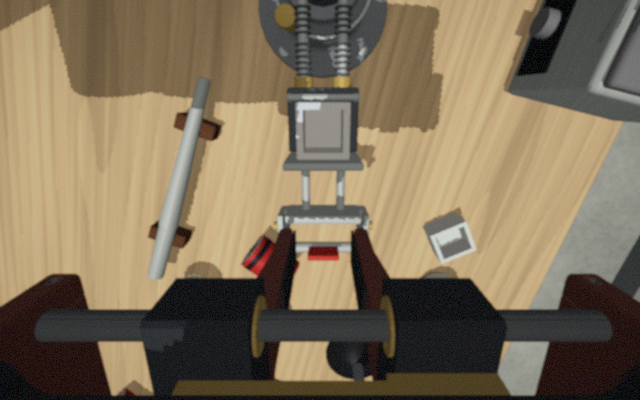

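```bash
python3 -m creep '[{"tx":-1,"ty":0,"tz":0,"rx":0,"ry":0,"rz":0,"fingers":255},{"tx":-1,"ty":0,"tz":0,"rx":0,"ry":0,"rz":0,"fingers":255},{"tx":-1,"ty":0,"tz":0,"rx":0,"ry":0,"rz":0,"fingers":255},{"tx":-1,"ty":0,"tz":-30,"rx":0,"ry":0,"rz":0,"fingers":255},{"tx":-1,"ty":0,"tz":-55,"rx":0,"ry":0,"rz":0,"fingers":255},{"tx":-1,"ty":0,"tz":-55,"rx":0,"ry":0,"rz":0,"fingers":255}]'
python3 - <<'E'
from h import *
save('wrist3',cam('wrist'))
E
```

```text
t: 2.75
ee_pos: [571.7, 164.8, 204.1]
orientation: [-1.312, 1.04, -1.037]
ft_force: [-0.7, -0.5, 0.0]
width: 0.1
```

View pics/wrist3.png

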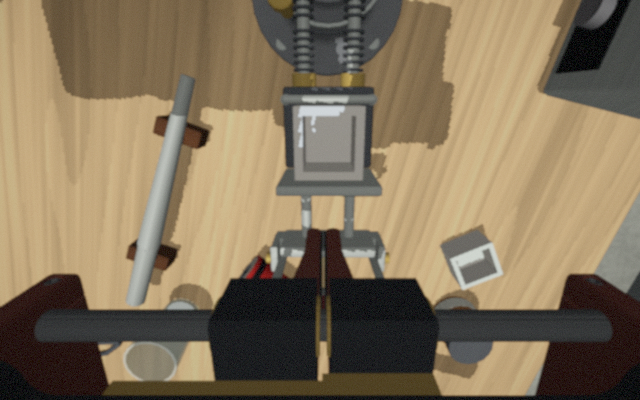

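```bash
python3 -m creep '[{"tx":4,"ty":-8,"tz":0,"rx":0,"ry":0,"rz":0,"fingers":255},{"tx":6,"ty":-16,"tz":0,"rx":0,"ry":0,"rz":0,"fingers":255},{"tx":8,"ty":-24,"tz":0,"rx":0,"ry":0,"rz":0,"fingers":255},{"tx":10,"ty":-32,"tz":0,"rx":0,"ry":0,"rz":0,"fingers":255},{"tx":12,"ty":-40,"tz":0,"rx":0,"ry":0,"rz":0,"fingers":255},{"tx":14,"ty":-48,"tz":0,"rx":0,"ry":0,"rz":0,"fingers":255},{"tx":16,"ty":-56,"tz":0,"rx":0,"ry":0,"rz":0,"fingers":255},{"tx":18,"ty":-66,"tz":0,"rx":0,"ry":0,"rz":0,"fingers":255},{"tx":18,"ty":-66,"tz":0,"rx":0,"ry":0,"rz":0,"fingers":255}]'
python3 - <<'E'
from h import *
for n in ['wrist','side','scene']: save(n+'4',cam(n))
a=load('side4')['pixels']; cv2.imwrite('pics/z7.png',cv2.resize(a[60:160,270:390],None,fx=6,fy=6,interpolation=cv2.INTER_CUBIC))
a=load('scene4')['pixels']; cv2.imwrite('pics/z8.png',cv2.resize(a[175:275,380:500],None,fx=6,fy=6,interpolation=cv2.INTER_CUBIC))
E
```

```text
t: 3.92
ee_pos: [591.2, 98.2, 205.7]
orientation: [-1.309, 1.039, -1.039]
ft_force: [1.0, -0.5, -0.5]
width: 0.7
```

View pics/z7.png

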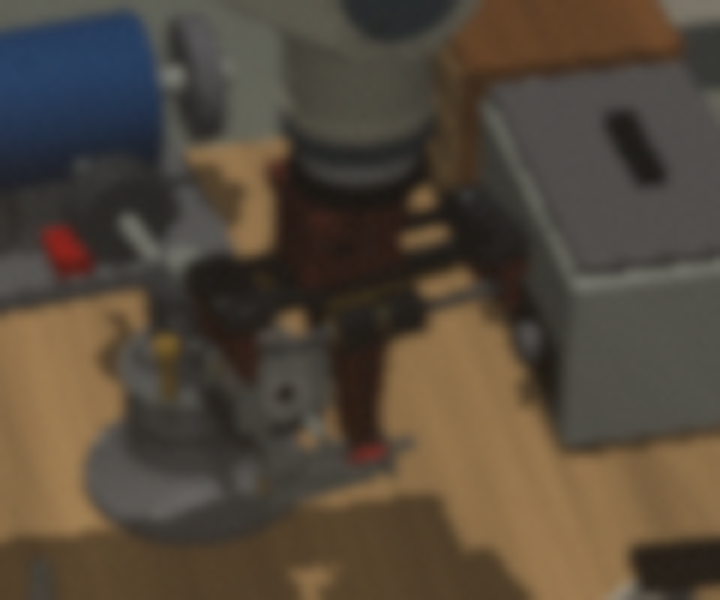

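View pics/z8.png

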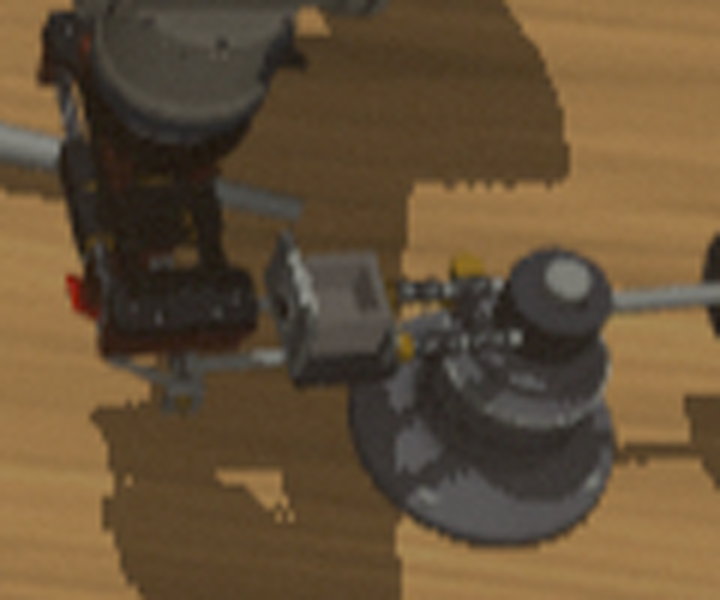

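```bash
python3 -m creep '[{"tx":0,"ty":2,"tz":60,"rx":0,"ry":0,"rz":0,"fingers":255},{"tx":0,"ty":2,"tz":120,"rx":0,"ry":0,"rz":0,"fingers":100},{"tx":-15,"ty":-40,"tz":150,"rx":0,"ry":0,"rz":-0.1,"fingers":0},{"tx":-30,"ty":-98,"tz":150,"rx":0,"ry":0,"rz":-0.23,"fingers":0},{"tx":-45,"ty":-156,"tz":150,"rx":0,"ry":0,"rz":-0.23,"fingers":0},{"tx":-60,"ty":-214,"tz":150,"rx":0,"ry":0,"rz":-0.23,"fingers":0},{"tx":-80,"ty":-270,"tz":150,"rx":0,"ry":0,"rz":-0.23,"fingers":0},{"tx":-91,"ty":-308,"tz":150,"rx":0,"ry":0,"rz":-0.23,"fingers":0},{"tx":-91,"ty":-308,"tz":150,"rx":0,"ry":0,"rz":-0.23,"fingers":0},{"tx":-91,"ty":-308,"tz":150,"rx":0,"ry":0,"rz":-0.23,"fingers":0}]'
python3 - <<'E'
from h import *
for n in ['wrist','side','scene']: save(n+'5',cam(n))
a=load('side5')['pixels']; cv2.imwrite('pics/z9.png',cv2.resize(a[60:160,270:390],None,fx=6,fy=6,interpolation=cv2.INTER_CUBIC))
E
```

```text
t: 5.32
ee_pos: [500.1, -208.3, 355.6]
orientation: [-1.209, 1.209, -1.209]
ft_force: [0.3, -0.6, -0.7]
width: 86.4
```

View pics/wrist5.png

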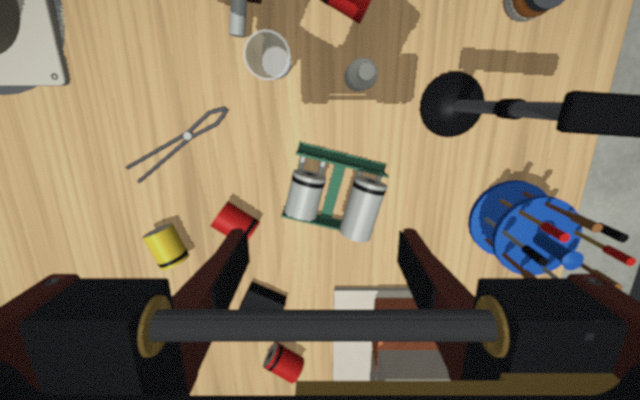

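View pics/z9.png

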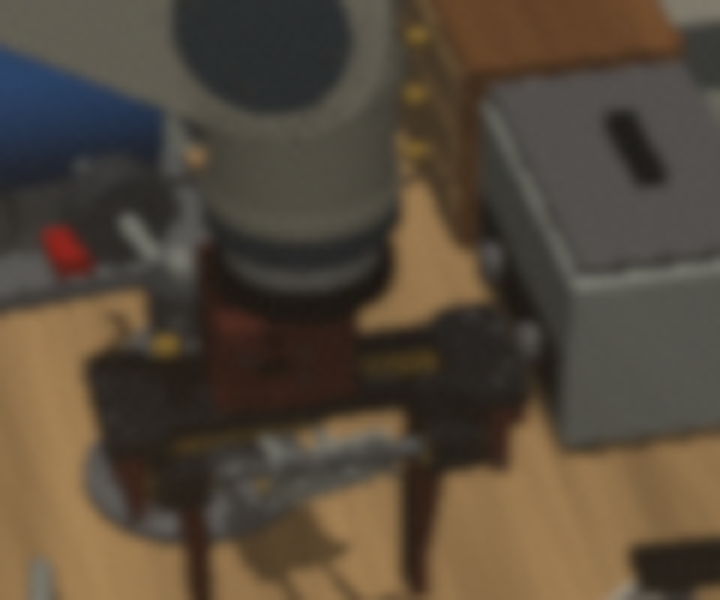

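Run:
```python
from h import *
a=load('wrist5')['pixels']; cv2.imwrite('pics/z10.png',cv2.resize(a[140:245,275:395],None,fx=5.5,fy=5.5,interpolation=cv2.INTER_CUBIC)[:600])
```

```text
(no output)
```

View pics/z10.png

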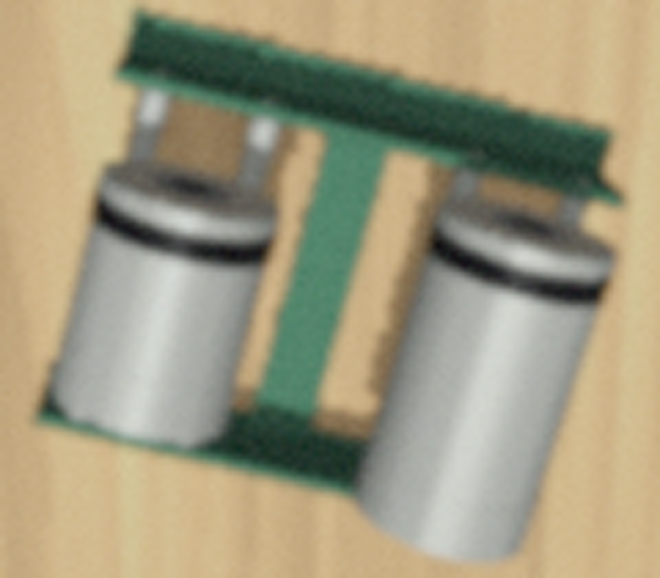

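Run:
```python
from h import *
d=load('wrist5')
g=lambda p:(275+(p[0]+.5)/5.5-.5,140+(p[1]+.5)/5.5-.5)
P={}
for n,p,z in [('gL',(140,12),39),('gR',(607,130),39),('gL2',(120,75),39),('gR2',(620,200),39),('bL',(40,420),39),('bR',(350,490),39),
 ('mL',(103,178),58),('mR',(275,212),58),('rL',(52,398),58),('rR',(222,432),58),('mtop',(190,222),83),('mtop2',(190,150),83),('rearbot',(135,445),83),('ringL',(98,210),58),('ringR',(268,250),58)]:
    P[n]=onz(d,*g(p),z); print(n,P[n].round(1))
for a,b in [('gL','gR'),('gL2','gR2'),('bL','bR'),('mL','mR'),('rL','rR'),('mL','rL'),('mR','rR')]:
    v=P[b]-P[a]; print(a,b,np.linalg.norm(v).round(1),np.degrees(np.arctan2(v[1],v[0])).round(2),((P[a]+P[b])/2).round(1))
print(sum(P[k] for k in('mL','mR','rL','rR'))/4, ray(d,300,200)[0])
```

```text
gL [ 464.6 -189.9   39. ]
gR [ 594.8 -222.8   39. ]
gL2 [ 458.6 -207.3   39. ]
gR2 [ 599.7 -243.    39. ]
bL [ 432.4 -309.9   39. ]
bR [ 524.3 -332.4   39. ]
mL [ 454.9 -232.1   58. ]
mR [ 501.6 -241.6   58. ]
rL [ 438.7 -295.8   58. ]
rR [ 486.7 -306.1   58. ]
mtop [ 479.5 -237.9   83. ]
mtop2 [ 479.8 -218.9   83. ]
rearbot [ 463.9 -299.9   83. ]
ringL [ 453.3 -241.1   58. ]
ringR [ 499.7 -252.4   58. ]
gL gR 134.3 -14.19 [ 529.7 -206.3   39. ]
gL2 gR2 145.5 -14.21 [ 529.2 -225.1   39. ]
bL bR 94.7 -13.72 [ 478.4 -321.2   39. ]
mL mR 47.7 -11.51 [ 478.3 -236.9   58. ]
rL rR 49.0 -12.13 [ 462.7 -301.    58. ]
mL rL 65.7 -104.28 [ 446.8 -264.    58. ]
mR rR 66.2 -103.06 [ 494.2 -273.9   58. ]
[ 470.48977754 -268.93287945   58.        ] [ 499.23106906 -125.77669256  509.13507456]
```

```bash
python3 -m creep '[{"tx":-15,"ty":-30,"tz":-30,"rx":0,"ry":0,"rz":-0.15,"fingers":50},{"tx":-29,"ty":-61,"tz":-60,"rx":0,"ry":0,"rz":-0.246,"fingers":50},{"tx":-29,"ty":-61,"tz":-120,"rx":0,"ry":0,"rz":-0.246,"fingers":50},{"tx":-29,"ty":-61,"tz":-180,"rx":0,"ry":0,"rz":-0.246,"fingers":50},{"tx":-29,"ty":-61,"tz":-210,"rx":0,"ry":0,"rz":-0.246,"fingers":50},{"tx":-29,"ty":-61,"tz":-210,"rx":0,"ry":0,"rz":-0.246,"fingers":50},{"tx":-29,"ty":-61,"tz":-210,"rx":0,"ry":0,"rz":-0.246,"fingers":50}]'
python3 - <<'E'
from h import *
for n in ['wrist','side','scene']: save(n+'6',cam(n))
a=load('side6')['pixels']; b=load('scene6')['pixels'];
cv2.imwrite('pics/z11.png',np.hstack([cv2.resize(a[190:290,280:380],None,fx=4,fy=4,interpolation=cv2.INTER_CUBIC),cv2.resize(b[160:260,230:330],None,fx=4,fy=4,interpolation=cv2.INTER_CUBIC)]))
E
```

```text
t: 6.35
ee_pos: [472.2, -269.9, 146.9]
orientation: [-1.082, 1.386, -1.389]
ft_force: [1.2, 0.1, -0.6]
width: 70.6
```

View pics/wrist6.png

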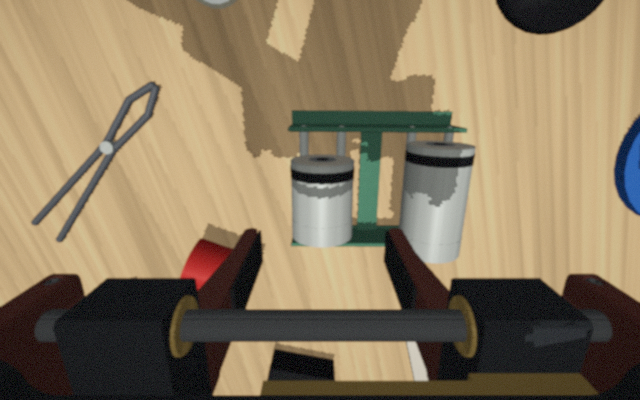

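View pics/z11.png

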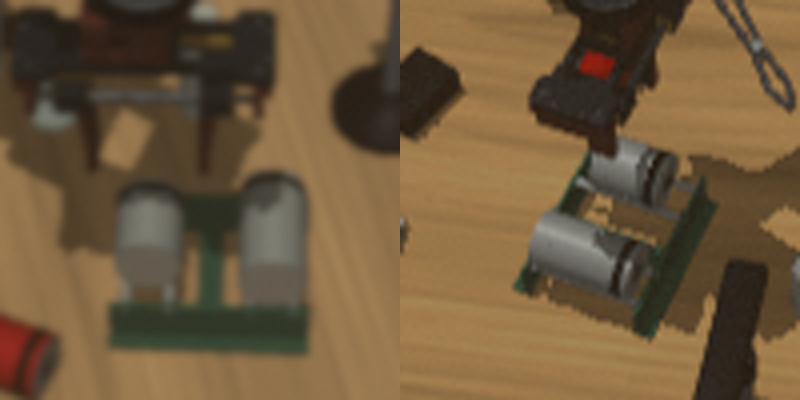

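Run:
```python
from h import *
d=load('wrist6')
a=d['pixels'][140:260,320:324].mean(1).astype(int)
print([(140+i,int(v.sum()/3)) for i,v in enumerate(a) if i<45 or i>85])
r=d['pixels'][200,280:365].mean(1).astype(int); print(list(enumerate(r,280))[:20], list(enumerate(r,280))[60:85])
A=onz(d,322,172,83.5);B=onz(d,322,244,83.5);print(A,B,(A+B)/2,np.linalg.norm(A-B))
```

```text
[(140, 121), (141, 122), (142, 123), (143, 123), (144, 123), (145, 123), (146, 122), (147, 121), (148, 122), (149, 122), (150, 120), (151, 120), (152, 121), (153, 117), (154, 109), (155, 97), (156, 86), (157, 65), (158, 36), (159, 27), (160, 47), (161, 70), (162, 88), (163, 95), (164, 100), (165, 106), (166, 112), (167, 117), (168, 120), (169, 122), (170, 124), (171, 123), (172, 114), (173, 92), (174, 53), (175, 25), (176, 16), (177, 16), (178, 20), (179, 17), (180, 13), (181, 16), (182, 26), (183, 77), (184, 149), (226, 212), (227, 209), (228, 206), (229, 208), (230, 211), (231, 211), (232, 211), (233, 211), (234, 211), (235, 210), (236, 210), (237, 210), (238, 209), (239, 209), (240, 208), (241, 209), (242, 209), (243, 208), (244, 207), (245, 208), (246, 205), (247, 198), (248, 189), (249, 185), (250, 184), (251, 183), (252, 183), (253, 182), (254, 181), (255, 181), (256, 180), (257, 180), (258, 180), (259, 179)]
[(280, np.int64(176)), (281, np.int64(178)), (282, np.int64(178)), (283, np.int64(176)), (284, np.int64(175)), (285, np.int64(180)), (286, np.int64(180)), (287, np.int64(1
[... 270 characters left out ...]
[(340, np.int64(170)), (341, np.int64(170)), (342, np.int64(166)), (343, np.int64(161)), (344, np.int64(158)), (345, np.int64(155)), (346, np.int64(150)), (347, np.int64(147)), (348, np.int64(142)), (349, np.int64(137)), (350, np.int64(126)), (351, np.int64(127)), (352, np.int64(138)), (353, np.int64(162)), (354, np.int64(177)), (355, np.int64(182)), (356, np.int64(178)), (357, np.int64(154)), (358, np.int64(130)), (359, np.int64(114)), (360, np.int64(110)), (361, np.int64(106)), (362, np.int64(110)), (363, np.int64(109)), (364, np.int64(107))]
[ 478.12918355 -239.40638739   83.5       ] [ 464.25308891 -294.71568654   83.5       ] [ 471.19113623 -267.06103697   83.5       ] 57.02336867204037
```

Run:
```python
from h import *
u=np.array([np.cos(np.radians(75.9)),np.sin(np.radians(75.9)),0]);n=np.array([u[1],-u[0],0])
for nm in('wrist6','wrist5'):
  d=load(nm); print(nm,ray(d,320,200)[0])
  for c in [(471.3,-268.9,58)]:
    c=np.array(c,float)
    for l,q in [('hole',32*u),('top',32*u+[0,0,25.5]),('ringend',24*u+[0,0,25.5]),('rear',-32*u+[0,0,25.5]),('bot',32*u-[0,0,25.5]),('L',-25.5*n),('R',25.5*n)]:
        print(l,proj(d,c+q)[0].round(1))
```

```text
wrist6 [ 490.92892428 -189.63277573  300.34357029]
hole [322.8 162.5]
top [322.8 169.6]
ringend [322.8 180.4]
rear [322.7 250.1]
bot [322.7 156.6]
L [291.8 200.6]
R [353.6 200.6]
wrist5 [ 499.23106906 -125.77669256  509.13507456]
hole [309.6 175.7]
top [308.8 180. ]
ringend [307.5 185.3]
rear [298.8 220.7]
bot [310.2 171.8]
L [288.4 191.5]
R [320.9 199.3]
```

```bash
python3 -m creep '[{"tx":0,"ty":2,"tz":-30,"rx":0,"ry":0,"rz":0,"fingers":50},{"tx":0,"ty":2,"tz":-60,"rx":0,"ry":0,"rz":0,"fingers":50},{"tx":0,"ty":2,"tz":-85,"rx":0,"ry":0,"rz":0,"fingers":50},{"tx":0,"ty":2,"tz":-100,"rx":0,"ry":0,"rz":0,"fingers":50},{"tx":0,"ty":2,"tz":-100,"rx":0,"ry":0,"rz":0,"fingers":150},{"tx":0,"ty":2,"tz":-100,"rx":0,"ry":0,"rz":0,"fingers":150},{"tx":0,"ty":2,"tz":-100,"rx":0,"ry":0,"rz":0,"fingers":150},{"tx":0,"ty":2,"tz":-100,"rx":0,"ry":0,"rz":0,"fingers":150}]'; python3 -m creep '[{"tx":0,"ty":0,"tz":0,"rx":0,"ry":0,"rz":0,"fingers":255},{"tx":0,"ty":0,"tz":0,"rx":0,"ry":0,"rz":0,"fingers":255},{"tx":0,"ty":0,"tz":0,"rx":0,"ry":0,"rz":0,"fingers":255},{"tx":0,"ty":0,"tz":0,"rx":0,"ry":0,"rz":0,"fingers":255}]'
```

```text
t: 7.5
ee_pos: [471.8, -268.4, 46.7]
orientation: [-1.082, 1.386, -1.39]
ft_force: [0.2, 0.7, 4.7]
width: 50.3
t: 8.0
ee_pos: [471.8, -268.4, 46.7]
orientation: [-1.082, 1.386, -1.39]
ft_force: [0.7, 0.6, 6.3]
width: 50.4
```

```bash
python3 - <<'E'
from h import *
d=load('wrist5'); print(onz(d,450,103,0))
E
python3 -m creep '[{"tx":0,"ty":0,"tz":20,"rx":0,"ry":0,"rz":0,"fingers":255},{"tx":0,"ty":0,"tz":50,"rx":0,"ry":0,"rz":0,"fingers":255},{"tx":0,"ty":0,"tz":100,"rx":0,"ry":0,"rz":0,"fingers":255},{"tx":0,"ty":0,"tz":150,"rx":0,"ry":0,"rz":0,"fingers":255},{"tx":0,"ty":10,"tz":200,"rx":0,"ry":0,"rz":0,"fingers":255},{"tx":0,"ty":40,"tz":210,"rx":0,"ry":0,"rz":0,"fingers":255},{"tx":0,"ty":40,"tz":210,"rx":0,"ry":0,"rz":0,"fingers":255}]'
```

```text
[ 699.58039788 -134.29842384    0.        ]
t: 8.88
ee_pos: [470.7, -226.6, 256.5]
orientation: [-1.083, 1.386, -1.387]
ft_force: [0.9, 1.3, -4.4]
width: 49.8
```

```bash
python3 -m creep '[{"tx":0,"ty":40,"tz":5,"rx":0,"ry":0,"rz":0.05,"fingers":255},{"tx":0,"ty":95,"tz":5,"rx":0,"ry":0,"rz":0.15,"fingers":255},{"tx":0,"ty":150,"tz":5,"rx":0,"ry":0,"rz":0.25,"fingers":255},{"tx":10,"ty":205,"tz":5,"rx":0,"ry":0,"rz":0.35,"fingers":255},{"tx":30,"ty":255,"tz":5,"rx":0,"ry":0,"rz":0.42,"fingers":255},{"tx":60,"ty":305,"tz":5,"rx":0,"ry":0,"rz":0.477,"fingers":255},{"tx":90,"ty":350,"tz":5,"rx":0,"ry":0,"rz":0.477,"fingers":255},{"tx":105,"ty":380,"tz":5,"rx":0,"ry":0,"rz":0.477,"fingers":255},{"tx":105,"ty":380,"tz":5,"rx":0,"ry":0,"rz":0.477,"fingers":255},{"tx":105,"ty":380,"tz":5,"rx":0,"ry":0,"rz":0.477,"fingers":255}]'
python3 - <<'E'
from h import *
for n in ['wrist','side','scene']: save(n+'7',cam(n))
a=load('side7')['pixels']; b=load('scene7')['pixels'];
cv2.imwrite('pics/z12.png',np.hstack([cv2.resize(a[60:160,280:380],None,fx=4,fy=4,interpolation=cv2.INTER_CUBIC),cv2.resize(b[175:275,380:480],None,fx=4,fy=4,interpolation=cv2.INTER_CUBIC)]))
E
```

```text
t: 10.12
ee_pos: [575.1, 151.2, 259.4]
orientation: [-1.312, 1.039, -1.037]
ft_force: [0.2, -0.6, -4.0]
width: 49.7
```

View pics/wrist7.png

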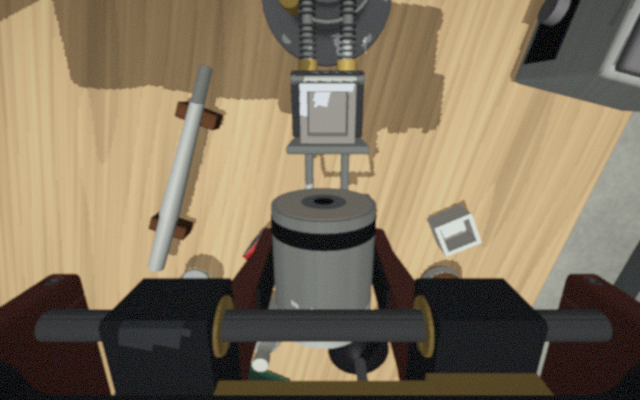

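View pics/z12.png

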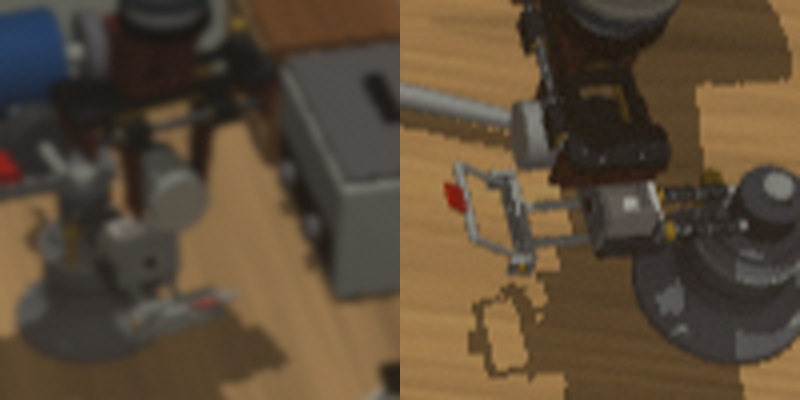

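Run:
```python
from h import *
dw,ds,dd=load('wrist7'),load('scene7'),load('side7')
def red(d,x0,x1,y0,y1):
    h=cv2.cvtColor(d['pixels'],cv2.COLOR_BGR2HSV)
    m=((h[...,0]<8)|(h[...,0]>172))&(h[...,1]>120)&(h[...,2]>60)
    ys,xs=np.nonzero(m[y0:y1,x0:x1]); print(len(xs)); return xs.mean()+x0,ys.mean()+y0
b=red(ds,385,400,215,232); c=red(dd,325,340,130,140)
T,e=tri(ds,b,dd,c); print(T,e)
x=np.array([np.sin(np.radians(13.2)),-np.cos(np.radians(13.2)),0]);h=np.array([580.7,135.8,153]);w=np.array([-x[1],x[0],0])
r=T-h; print(r@x,r@w,r[2],np.hypot(r@x,r[2]),np.arctan2(r@x,r[2])+0.61)
S=h-44*x+[0,0,12]; print('seat',S)
M=onz(dw,323.5,201,270); print('mouth',M,(M-S)@x,(M-S)@w)
t=np.array(ctrl.get_obs()['ee_pos']); print('tcp',(t-S)@x,(t-S)@w)
# edges of flask
L=onz(dw,273,215,270);R=onz(dw,377,215,270);print(L,R,(L+R)/2,((L+R)/2-S)@w,np.linalg.norm(R-L))
# plate top outer
for p in [(286,151),(369,151)]: q=onz(dw,*p,193); print(q,(q-S)@x,(q-S)@w)
```

```text
25
0
 ** On entry to DLASCL parameter number  4 had an illegal value
 ** On entry to DLASCL parameter number  4 had an illegal value
 ** On entry to DLASCL parameter number  4 had an illegal value
 ** On entry to DLASCL parameter number  4 had an illegal value
 ** On entry to DLASCL parameter number  5 had an illegal value
 ** On entry to DLASCL parameter number  4 had an illegal value<stdin>:6: RuntimeWarning: Mean of empty slice.
  ret = ret.dtype.type(ret / rcount)
Traceback (most recent call last):
  File "h.py", line 15, in tri
    s=np.linalg.lstsq(np.c_[r1,-r2],o2-o1,rcond=None)[0]
      ~~~~~~~~~~~~~~~^^^^^^^^^^^^^^^^^^^^^^^^^^^^^^^^
numpy.linalg.LinAlgError: SVD did not converge in Linear Least Squares
```

Side tab pixel read from the zoom: (205,303)/4 → (331.3,135.8).

Run:
```python
from h import *
dw,ds,dd=load('wrist7'),load('scene7'),load('side7')
def red(d,x0,x1,y0,y1):
    h=cv2.cvtColor(d['pixels'],cv2.COLOR_BGR2HSV)
    m=((h[...,0]<8)|(h[...,0]>172))&(h[...,1]>120)&(h[...,2]>60)
    ys,xs=np.nonzero(m[y0:y1,x0:x1]); print(len(xs)); return xs.mean()+x0,ys.mean()+y0
b=red(ds,385,400,215,232); c=(331.3,135.3)
T,e=tri(ds,b,dd,c); print(T,e)
x=np.array([np.sin(np.radians(13.2)),-np.cos(np.radians(13.2)),0]);h=np.array([580.7,135.8,153]);w=np.array([-x[1],x[0],0])
r=T-h; print(r@x,r@w,r[2],np.hypot(r@x,r[2]),np.arctan2(r@x,r[2])+0.61)
S=h-44*x+[0,0,12]; print('seat',S)
M=onz(dw,323.5,201,270); print('mouth',M,(M-S)@x,(M-S)@w)
t=np.array(ctrl.get_obs()['ee_pos']); print('tcp',(t-S)@x,(t-S)@w)
L=onz(dw,273,215,270);R=onz(dw,377,215,270);print(L,R,(L+R)/2,((L+R)/2-S)@w,np.linalg.norm(R-L))
for p in [(286,151),(369,151)]: q=onz(dw,*p,193); print(q,(q-S)@x,(q-S)@w)
```

```text
25
[593.65402314  86.68829007 194.66598153] 0.5862710624491828
50.77218712329999 1.3970619376800137 41.665981532871854 65.68005026171195 1.4935926545560152
seat [570.65256172 178.63747173 165.        ]
mouth [566.71120314 184.71859591 270.        ] -6.820466871858267 -2.448593553882259
tcp 28.17463474099887 -1.6614306273555721
[544.11653833 171.87814185 270.        ] [594.06954098 183.69830922 270.        ] [569.09303966 177.78822554 270.        ] -1.7122438810943452 51.33243448359121
[537.93812937 189.82405599 193.        ] -18.36139152954599 -29.29561490166043
[595.51239761 203.40678992 193.        ] -18.438120474302835 29.859107122587936
```

```bash
python3 -m creep '[{"tx":2,"ty":0,"tz":-30,"rx":0,"ry":0,"rz":0,"fingers":255},{"tx":2,"ty":0,"tz":-55,"rx":0,"ry":0,"rz":0,"fingers":255},{"tx":2,"ty":0,"tz":-75,"rx":0,"ry":0,"rz":0,"fingers":255},{"tx":2,"ty":0,"tz":-81,"rx":0,"ry":0,"rz":0,"fingers":255},{"tx":2,"ty":0,"tz":-81,"rx":0,"ry":0,"rz":0,"fingers":255},{"tx":2,"ty":0,"tz":-81,"rx":0,"ry":0,"rz":0,"fingers":255}]'
python3 - <<'E'
from h import *
for n in ['wrist','side','scene']: save(n+'8',cam(n))
a=load('side8')['pixels']; b=load('scene8')['pixels'];
cv2.imwrite('pics/z13.png',np.hstack([cv2.resize(a[60:160,280:380],None,fx=4,fy=4,interpolation=cv2.INTER_CUBIC),cv2.resize(b[175:275,380:480],None,fx=4,fy=4,interpolation=cv2.INTER_CUBIC)]))
E
```

```text
t: 11.02
ee_pos: [578.6, 152.0, 180.7]
orientation: [-1.308, 1.036, -1.038]
ft_force: [-0.0, -0.5, -3.4]
width: 50.2
```

View pics/wrist8.png

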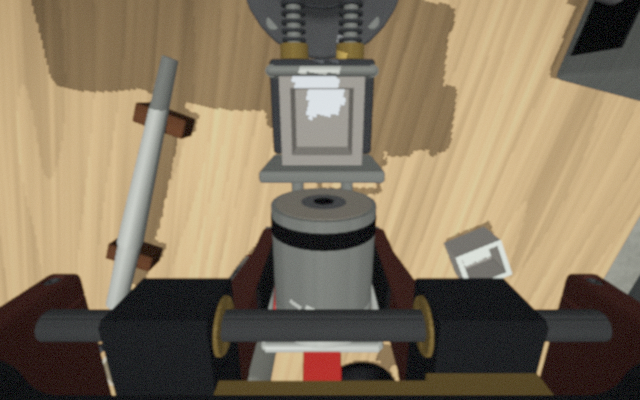

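View pics/z13.png

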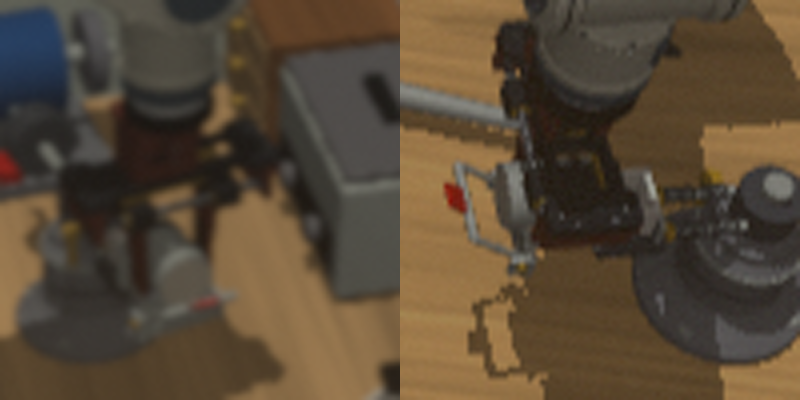

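```bash
python3 -m creep '[{"tx":-2,"ty":4,"tz":0,"rx":0,"ry":0,"rz":0,"fingers":255},{"tx":-3,"ty":8,"tz":0,"rx":0,"ry":0,"rz":0,"fingers":255},{"tx":-4,"ty":12,"tz":0,"rx":0,"ry":0,"rz":0,"fingers":255},{"tx":-4.7,"ty":16,"tz":0,"rx":0,"ry":0,"rz":0,"fingers":255},{"tx":-5.6,"ty":20,"tz":0,"rx":0,"ry":0,"rz":0,"fingers":255},{"tx":-6.6,"ty":24,"tz":0,"rx":0,"ry":0,"rz":0,"fingers":255},{"tx":-7.6,"ty":28,"tz":0,"rx":0,"ry":0,"rz":0,"fingers":255},{"tx":-7.6,"ty":28,"tz":0,"rx":0,"ry":0,"rz":0,"fingers":255},{"tx":-7.6,"ty":28,"tz":0,"rx":0,"ry":0,"rz":0,"fingers":255}]'
python3 - <<'E'
from h import *
for n in ['wrist','side','scene']: save(n+'9',cam(n))
a=load('side9')['pixels']; b=load('scene9')['pixels'];
cv2.imwrite('pics/z14.png',np.hstack([cv2.resize(a[60:160,280:380],None,fx=4,fy=4,interpolation=cv2.INTER_CUBIC),cv2.resize(b[175:275,380:480],None,fx=4,fy=4,interpolation=cv2.INTER_CUBIC)]))
print(ctrl.get_obs()['ee_pos'],ctrl.get_obs()['ft_force'])
E
```

```text
t: 12.3
ee_pos: [570.6, 178.8, 179.8]
orientation: [-1.312, 1.035, -1.038]
ft_force: [1.9, -8.1, -1.1]
width: 50.0
[570.61263173 178.76200606 179.80775275] [ 1.77265823 -8.36501083 -1.16140393]
```

View pics/wrist9.png

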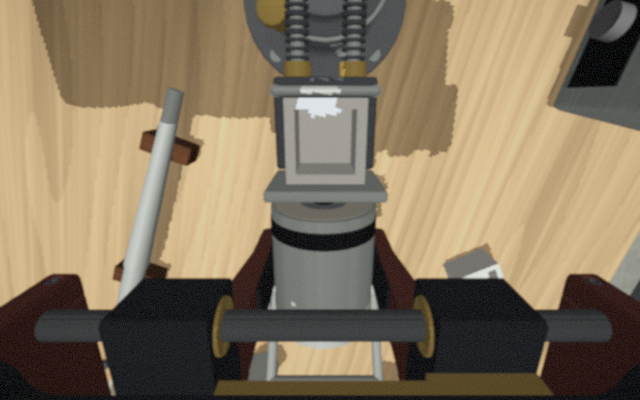

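View pics/z14.png

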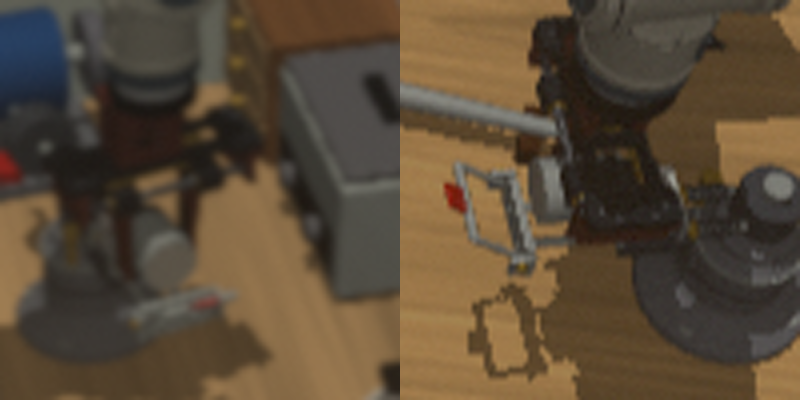

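Run:
```python
from h import *
x=np.array([np.sin(np.radians(13.2)),-np.cos(np.radians(13.2)),0]);h=np.array([580.7,135.8,153]);w=np.array([-x[1],x[0],0]);S=h-44*x+[0,0,12]
for n,row in (('wrist8',180),('wrist9',199),('wrist7',152)):
  d=load(n); col=d['pixels'][150:215,275].astype(int).sum(1)//3; print(list(enumerate(col,150)))
  q=onz(d,322,row,193); print(n,(q-S)@x)
```

```text
[(150, np.int64(67)), (151, np.int64(83)), (152, np.int64(115)), (153, np.int64(142)), (154, np.int64(138)), (155, np.int64(117)), (156, np.int64(95)), (157, np.int64(87)), (158, np.int64(90)), (159, np.int64(91)), (160, np.int64(92)), (161, np.int64(93)), (162, np.int64(92)), (163, np.int64(92)), (164, np.int64(89)), (165, np.int64(90)), (166, np.int64(92)), (167, np.int64(93)), (168, np.int64(90)), (169, np.int64(88)), (170, np.int64(91)), (171, np.int64(107)), (172, np.int64(119)), (173, np.int64(125)), (174, np.int64(129)), (175, np.int64(129)), (176, np.int64(125)), (177, np.int64(125)), (178, np.int64(124)), (179, np.int64(120)), (180, np.int64(121)), (181, np.int64(118)), (182, np.int64(134)), (183, np.int64(167)), (184, np.int64(174)), (185, np.int64(180)), (186, np.int64(179)), (187, np.int64(181)), (188, np.int64(181)), (189, np.int64(182)), (190, np.int64(180)), (191, np.int64(180)), (192, np.int64(180)), (193, np.int64(177)), (194, np.int64(179)), (195, np.int64(179)), (196, np.int64(172)), (197, np.int64(157)), (198, np.int64(131)), (199, np.int64(103)), (200, np.int64(9
[... 2505 characters left out ...]
177)), (184, np.int64(178)), (185, np.int64(180)), (186, np.int64(178)), (187, np.int64(179)), (188, np.int64(179)), (189, np.int64(181)), (190, np.int64(181)), (191, np.int64(180)), (192, np.int64(181)), (193, np.int64(181)), (194, np.int64(182)), (195, np.int64(180)), (196, np.int64(174)), (197, np.int64(157)), (198, np.int64(131)), (199, np.int64(102)), (200, np.int64(94)), (201, np.int64(91)), (202, np.int64(93)), (203, np.int64(92)), (204, np.int64(90)), (205, np.int64(96)), (206, np.int64(91)), (207, np.int64(92)), (208, np.int64(94)), (209, np.int64(88)), (210, np.int64(92)), (211, np.int64(95)), (212, np.int64(100)), (213, np.int64(99)), (214, np.int64(99))]
wrist7 -17.67810471850411
```

```bash
python3 -m creep '[{"tx":-0.4,"ty":1.5,"tz":0,"rx":0,"ry":0,"rz":0,"fingers":255},{"tx":-0.4,"ty":1.5,"tz":-4,"rx":0,"ry":0,"rz":0,"fingers":255},{"tx":-0.4,"ty":1.5,"tz":-8,"rx":0,"ry":0,"rz":0,"fingers":255},{"tx":-0.4,"ty":1.5,"tz":-12,"rx":0,"ry":0,"rz":0,"fingers":255},{"tx":-0.4,"ty":1.5,"tz":-12,"rx":0,"ry":0,"rz":0,"fingers":255},{"tx":-0.4,"ty":1.5,"tz":-12,"rx":0,"ry":0,"rz":0,"fingers":255}]'
python3 - <<'E'
from h import *
for n in ['wrist','side','scene']: save(n+'10',cam(n))
a=load('side10')['pixels']; b=load('scene10')['pixels'];
cv2.imwrite('pics/z15.png',np.hstack([cv2.resize(a[60:160,280:380],None,fx=4,fy=4,interpolation=cv2.INTER_CUBIC),cv2.resize(b[175:275,380:480],None,fx=4,fy=4,interpolation=cv2.INTER_CUBIC)]))
E
```

```text
t: 13.2
ee_pos: [570.8, 180.3, 167.9]
orientation: [-1.311, 1.035, -1.039]
ft_force: [2.8, -7.9, -3.2]
width: 49.6
```

View pics/wrist10.png

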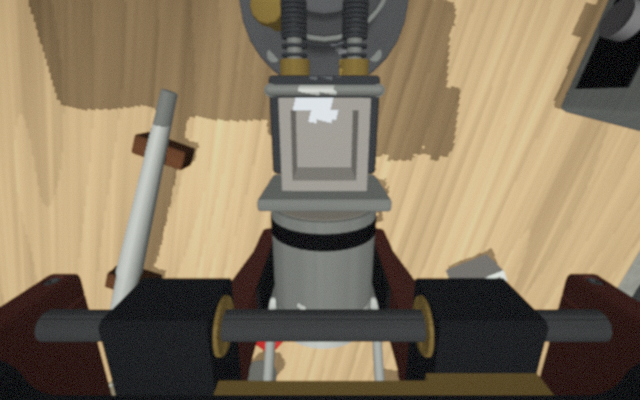

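View pics/z15.png

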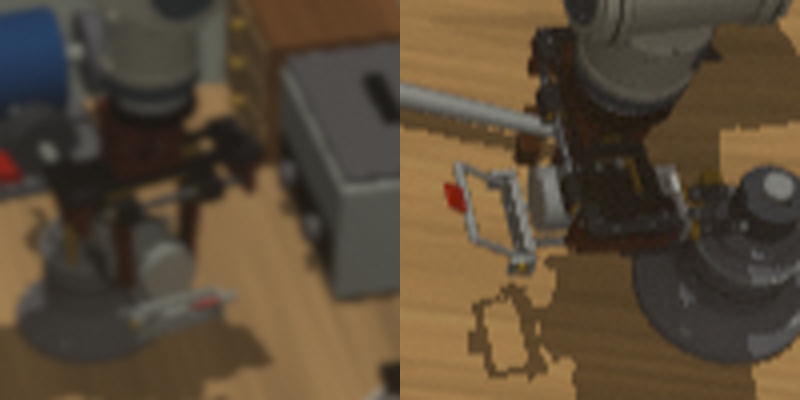

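```bash
python3 -m creep '[{"tx":0,"ty":0,"tz":-4,"rx":0,"ry":0,"rz":0,"fingers":255},{"tx":0,"ty":0,"tz":-8,"rx":0,"ry":0,"rz":0,"fingers":255},{"tx":0,"ty":0,"tz":-11,"rx":0,"ry":0,"rz":0,"fingers":255},{"tx":0,"ty":0,"tz":-12,"rx":0,"ry":0,"rz":0,"fingers":255},{"tx":0,"ty":0,"tz":-12,"rx":0,"ry":0,"rz":0,"fingers":255}]'; python3 -m creep '[{"tx":0,"ty":0,"tz":-1,"rx":0,"ry":0,"rz":0,"fingers":255},{"tx":0,"ty":0,"tz":-1,"rx":0,"ry":0,"rz":0,"fingers":255}]';  python3 -m creep '[{"tx":0,"ty":0,"tz":-1,"rx":0,"ry":0,"rz":0,"fingers":255},{"tx":0,"ty":0,"tz":-1,"rx":0,"ry":0,"rz":0,"fingers":255}]'
```

```text
t: 13.98
ee_pos: [571.0, 180.4, 156.3]
orientation: [-1.31, 1.035, -1.039]
ft_force: [3.2, -8.4, 0.4]
width: 50.4
t: 14.22
ee_pos: [571.0, 180.4, 155.4]
orientation: [-1.31, 1.034, -1.039]
ft_force: [2.5, -8.9, 0.7]
width: 50.2
t: 14.48
ee_pos: [571.0, 180.4, 154.4]
orientation: [-1.31, 1.034, -1.039]
ft_force: [1.9, -7.3, 0.3]
width: 50.2
```

```bash
python3 -m creep '[{"tx":0,"ty":0,"tz":-0.8,"rx":0,"ry":0,"rz":0,"fingers":255},{"tx":0,"ty":0,"tz":-0.8,"rx":0,"ry":0,"rz":0,"fingers":255}]';  python3 -m creep '[{"tx":0.2,"ty":-1,"tz":0,"rx":0,"ry":0,"rz":0,"fingers":255},{"tx":0.5,"ty":-2,"tz":0,"rx":0,"ry":0,"rz":0,"fingers":255},{"tx":0.5,"ty":-2,"tz":0,"rx":0,"ry":0,"rz":0,"fingers":255}]'
python3 - <<'E'
from h import *
for n in ['wrist','scene']: save(n+'11',cam(n))
b=load('scene11')['pixels'];
cv2.imwrite('pics/z16.png',cv2.resize(b[195:255,385:465],None,fx=8,fy=8,interpolation=cv2.INTER_CUBIC))
E
```

```text
t: 14.72
ee_pos: [571.1, 180.4, 153.8]
orientation: [-1.31, 1.034, -1.039]
ft_force: [2.9, -8.9, 2.5]
width: 49.9
t: 15.1
ee_pos: [571.5, 178.8, 153.8]
orientation: [-1.31, 1.035, -1.039]
ft_force: [1.0, -6.7, 2.0]
width: 50.2
```

View pics/wrist11.png

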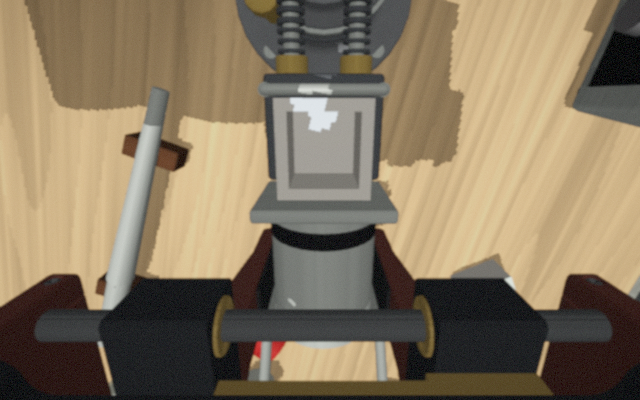

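View pics/z16.png

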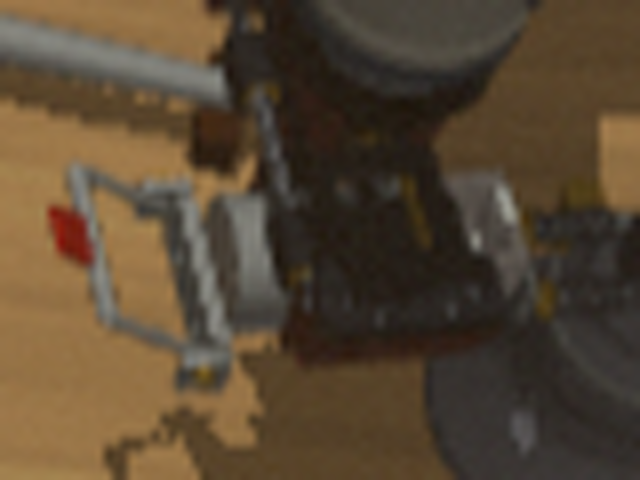

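```bash
cat > pl.py <<'E'
from h import *
import sys
x=np.array([np.sin(np.radians(13.2)),-np.cos(np.radians(13.2)),0]);h=np.array([580.7,135.8,153]);w=np.array([-x[1],x[0],0]);S=h-44*x+[0,0,12]
def plate(n,c=262):
  d=load(n)
  for cc in (c,):
    col=d['pixels'][170:240,cc-1:cc+2].astype(int).mean((1,2))
    # background below plate bright
    i=[k for k in range(len(col)-1) if col[k]<150 and col[k+1]>=150]
    print(n,[k+170 for k in i])
    for k in i:
      f=k+170+(150-col[k])/(col[k+1]-col[k]); q=onz(d,cc,f,193); print(f,'s',((q-S)@x).round(2),'lat',((q-S)@w).round(2))
E
python3 - <<'E'
from pl import *
plate('wrist8',268);plate('wrist9',270);plate('wrist10',266);plate('wrist11',260)
plate('wrist8',378);plate('wrist9',382);plate('wrist10',382);plate('wrist11',388)
E
```

```text
wrist8 [182]
182.41176470588235 s -16.62 lat -25.08
wrist9 [202]
202.70886075949366 s -34.77 lat -26.16
wrist10 [210]
210.56554307116104 s -36.69 lat -25.4
wrist11 [222]
222.88986784140968 s -35.07 lat -25.09
wrist8 [192]
192.80748663101605 s -11.48 lat 27.13
wrist9 [202]
202.32275132275132 s -35.06 lat 27.41
wrist10 [211, 215, 219]
211.86567164179104 s -36.13 lat 25.82
215.55555555555554 s -34.38 lat 25.93
219.8780487804878 s -32.32 lat 26.05
wrist11 [223]
223.2152466367713 s -34.98 lat 25.85
```

```bash
for i in 1; do python3 -m creep '[{"tx":0.2,"ty":-1,"tz":0,"rx":0,"ry":0,"rz":0,"fingers":255},{"tx":0.2,"ty":-1,"tz":0,"rx":0,"ry":0,"rz":0,"fingers":255}]'; python3 -m creep '[{"tx":0.2,"ty":-1,"tz":0,"rx":0,"ry":0,"rz":0,"fingers":255},{"tx":0.2,"ty":-1,"tz":0,"rx":0,"ry":0,"rz":0,"fingers":255}]'; python3 -m creep '[{"tx":0.1,"ty":-0.6,"tz":0,"rx":0,"ry":0,"rz":0,"fingers":255},{"tx":0.1,"ty":-0.6,"tz":0,"rx":0,"ry":0,"rz":0,"fingers":255}]'; done;  python3 - <<'E'
from pl import *
save('wrist12',cam('wrist')); plate('wrist12',260); plate('wrist12',388)
E
```

```text
t: 15.45
ee_pos: [571.7, 177.9, 153.8]
orientation: [-1.31, 1.035, -1.039]
ft_force: [1.0, -5.6, 2.0]
width: 50.1
t: 15.7
ee_pos: [571.9, 176.9, 153.8]
orientation: [-1.31, 1.035, -1.039]
ft_force: [1.4, -5.6, 3.7]
width: 50.0
t: 15.95
ee_pos: [571.9, 176.7, 153.8]
orientation: [-1.309, 1.035, -1.038]
ft_force: [1.4, -5.3, 4.1]
width: 49.6
wrist12 [222]
222.8961038961039 s -32.92 lat -25.1
wrist12 [183, 222]
183.39344262295083 s -49.25 lat 24.8
222.92964824120602 s -32.93 lat 25.84
```

```bash
python3 -m creep '[{"tx":0.1,"ty":-0.5,"tz":0,"rx":0,"ry":0,"rz":0,"fingers":255},{"tx":0.1,"ty":-0.5,"tz":0,"rx":0,"ry":0,"rz":0,"fingers":255}]'; python3 -m creep '[{"tx":0,"ty":0,"tz":0,"rx":0,"ry":0,"rz":0,"fingers":95},{"tx":0,"ty":0,"tz":0,"rx":0,"ry":0,"rz":0,"fingers":85},{"tx":0,"ty":0,"tz":0,"rx":0,"ry":0,"rz":0,"fingers":60},{"tx":0,"ty":0,"tz":0,"rx":0,"ry":0,"rz":0,"fingers":30},{"tx":0,"ty":0,"tz":0,"rx":0,"ry":0,"rz":0,"fingers":10},{"tx":0,"ty":0,"tz":0,"rx":0,"ry":0,"rz":0,"fingers":10},{"tx":0,"ty":0,"tz":0,"rx":0,"ry":0,"rz":0,"fingers":10}]';  python3 - <<'E'
from pl import *
save('wrist13',cam('wrist')); plate('wrist13',260); plate('wrist13',388)
E
```

```text
t: 16.25
ee_pos: [572.0, 176.7, 153.8]
orientation: [-1.308, 1.036, -1.038]
ft_force: [0.5, -3.8, 5.6]
width: 49.8
t: 17.12
ee_pos: [571.1, 176.5, 152.9]
orientation: [-1.31, 1.037, -1.037]
ft_force: [0.2, 0.1, -0.4]
width: 84.2
wrist13 [223]
223.7058823529412 s -32.8 lat -25.75
wrist13 [223]
223.67083333333332 s -32.85 lat 24.83
```

View pics/wrist13.png

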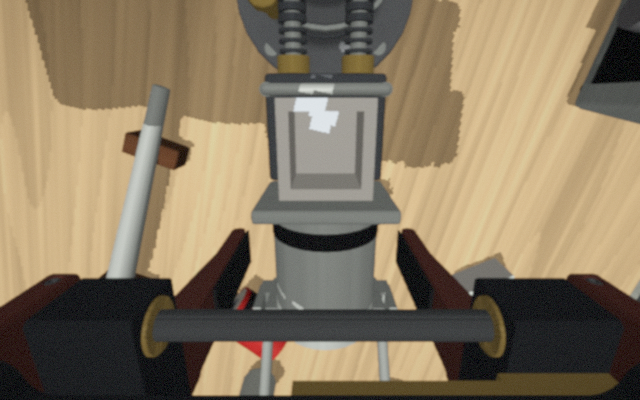

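```bash
python3 -m creep '[{"tx":0,"ty":0,"tz":10,"rx":0,"ry":0,"rz":0,"fingers":0},{"tx":0,"ty":0,"tz":30,"rx":0,"ry":0,"rz":0,"fingers":0},{"tx":0,"ty":0,"tz":70,"rx":0,"ry":0,"rz":0,"fingers":0},{"tx":0,"ty":0,"tz":120,"rx":0,"ry":0,"rz":0,"fingers":255},{"tx":3,"ty":-13,"tz":170,"rx":0,"ry":0,"rz":0,"fingers":255},{"tx":6,"ty":-25,"tz":185,"rx":0,"ry":0,"rz":0,"fingers":255},{"tx":6,"ty":-25,"tz":185,"rx":0,"ry":0,"rz":0,"fingers":255},{"tx":6,"ty":-25,"tz":185,"rx":0,"ry":0,"rz":0,"fingers":255}]';  python3 - <<'E'
from h import *
for n in ['wrist','side','scene']: save(n+'14',cam(n))
w=load('wrist14')['pixels'];a=load('side14')['pixels']; b=load('scene14')['pixels'];
r=lambda i,f:cv2.resize(i,None,fx=f,fy=f,interpolation=cv2.INTER_CUBIC)
cv2.imwrite('pics/z17.png',r(w[90:220,240:400],5)[:600])
cv2.imwrite('pics/z18.png',np.hstack([r(a[60:160,280:380],4),r(b[175:275,380:480],4)]))
E
```

```text
t: 18.18
ee_pos: [576.1, 151.2, 336.0]
orientation: [-1.312, 1.04, -1.036]
ft_force: [0.2, 0.2, 0.0]
width: 41.6
```

View pics/z17.png

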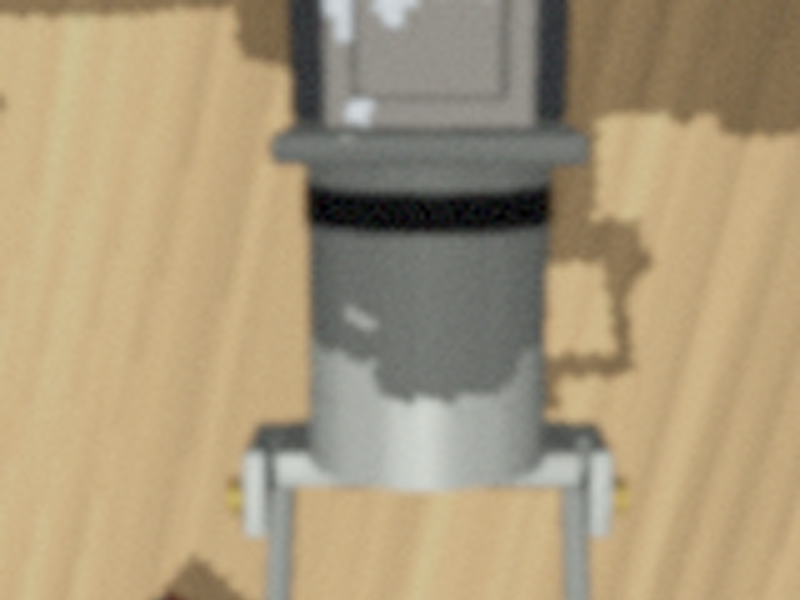

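View pics/z18.png

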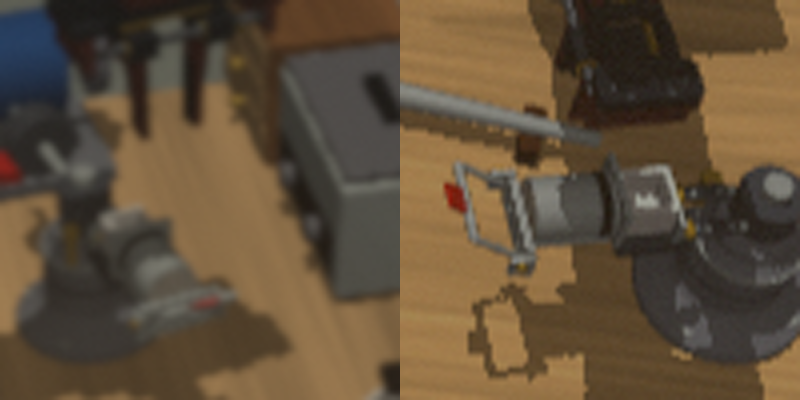

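```bash
python3 -m creep '[{"tx":12,"ty":-50,"tz":0,"rx":0,"ry":0,"rz":0,"fingers":255},{"tx":24,"ty":-98,"tz":0,"rx":0,"ry":0,"rz":0,"fingers":255},{"tx":24,"ty":-98,"tz":-50,"rx":0,"ry":0,"rz":0,"fingers":255},{"tx":24,"ty":-98,"tz":-100,"rx":0,"ry":0,"rz":0,"fingers":255},{"tx":24,"ty":-98,"tz":-135,"rx":0,"ry":0,"rz":0,"fingers":255},{"tx":24,"ty":-98,"tz":-148,"rx":0,"ry":0,"rz":0,"fingers":255},{"tx":24,"ty":-98,"tz":-148,"rx":0,"ry":0,"rz":0,"fingers":255},{"tx":24,"ty":-98,"tz":-148,"rx":0,"ry":0,"rz":0,"fingers":255}]';  python3 - <<'E'
from pl import *
for n in ['wrist','side','scene']: save(n+'15',cam(n))
w=load('wrist15')['pixels'];a=load('side15')['pixels']; b=load('scene15')['pixels'];
r=lambda i,f:cv2.resize(i,None,fx=f,fy=f,interpolation=cv2.INTER_CUBIC)
cv2.imwrite('pics/z19.png',np.hstack([r(a[60:160,280:380],4),r(b[175:275,380:480],4)]))
t=np.array(ctrl.get_obs()['ee_pos']);print('s from hinge',(t-S)@x-44,(t-S)@np.array([-x[1],x[0],0]))
E
```

```text
t: 19.32
ee_pos: [602.1, 53.6, 191.3]
orientation: [-1.308, 1.036, -1.038]
ft_force: [0.6, -0.2, 0.2]
width: 0.4
s from hinge 84.93381438204713 1.8410815426404248
```

View pics/wrist15.png

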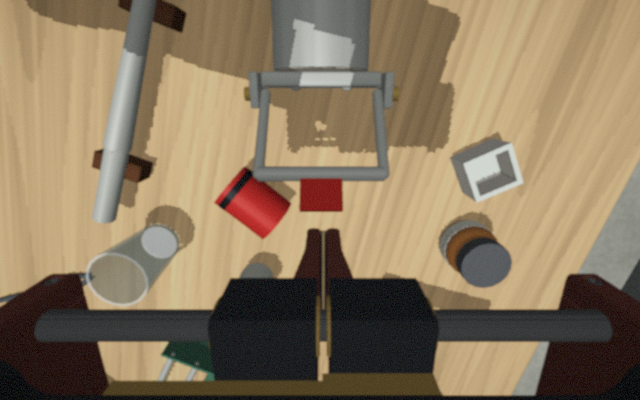

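View pics/z19.png

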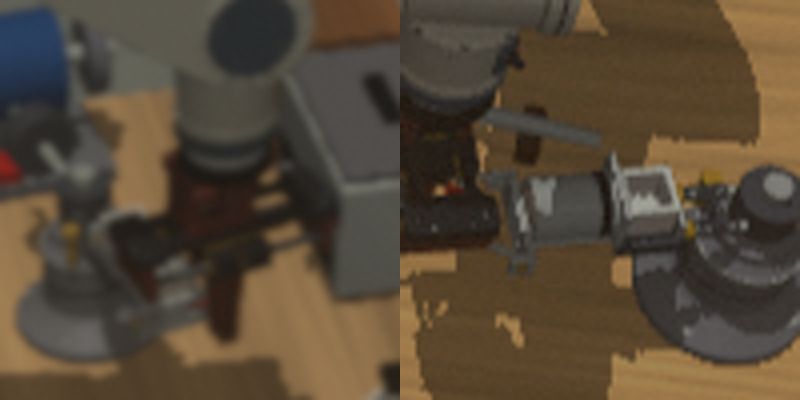

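```bash
python3 -m creep '[{"tx":-2,"ty":8,"tz":0,"rx":0,"ry":0,"rz":0,"fingers":255},{"tx":-4,"ty":16,"tz":0,"rx":0,"ry":0,"rz":0,"fingers":255},{"tx":-5.5,"ty":23,"tz":1,"rx":0,"ry":0,"rz":0,"fingers":255},{"tx":-7,"ty":30,"tz":4,"rx":0,"ry":0,"rz":0,"fingers":255},{"tx":-8.7,"ty":37,"tz":8,"rx":0,"ry":0,"rz":0,"fingers":255},{"tx":-10.3,"ty":44,"tz":12,"rx":0,"ry":0,"rz":0,"fingers":255},{"tx":-12,"ty":51,"tz":16,"rx":0,"ry":0,"rz":0,"fingers":255},{"tx":-13.5,"ty":58,"tz":20,"rx":0,"ry":0,"rz":0,"fingers":255},{"tx":-14.8,"ty":63,"tz":22,"rx":0,"ry":0,"rz":0,"fingers":255},{"tx":-14.8,"ty":63,"tz":22,"rx":0,"ry":0,"rz":0,"fingers":255}]';  python3 - <<'E'
from pl import *
for n in ['wrist','side','scene']: save(n+'16',cam(n))
a=load('side16')['pixels']; b=load('scene16')['pixels'];
r=lambda i,f:cv2.resize(i,None,fx=f,fy=f,interpolation=cv2.INTER_CUBIC)
cv2.imwrite('pics/z20.png',np.hstack([r(a[60:160,280:380],4),r(b[175:275,380:480],4)]))
t=np.array(ctrl.get_obs()['ee_pos']);print('s from hinge',(t-S)@x-44)
E
```

```text
t: 20.72
ee_pos: [586.2, 116.9, 212.0]
orientation: [-1.31, 1.037, -1.037]
ft_force: [-0.5, -0.0, 0.3]
width: 0.6
s from hinge 20.187382543189415
```

View pics/wrist16.png

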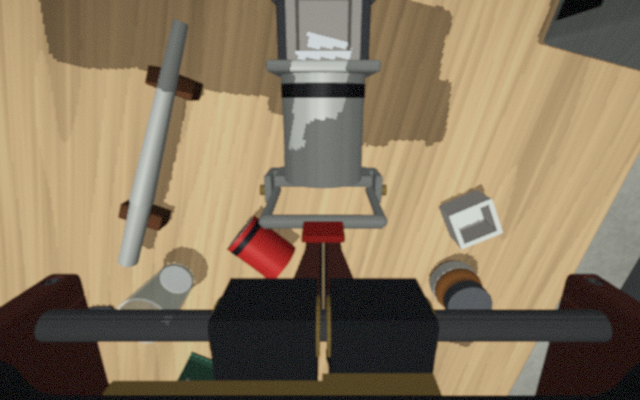

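View pics/z20.png

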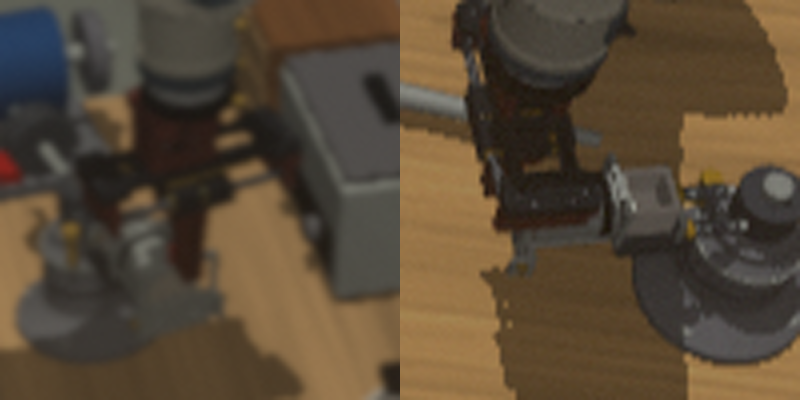

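```bash
python3 -m creep '[{"tx":-1.4,"ty":6,"tz":0,"rx":0,"ry":0,"rz":0,"fingers":255},{"tx":-2.8,"ty":12,"tz":0,"rx":0,"ry":0,"rz":0,"fingers":255},{"tx":-4.2,"ty":18,"tz":0,"rx":0,"ry":0,"rz":0,"fingers":255},{"tx":-5.6,"ty":24,"tz":0,"rx":0,"ry":0,"rz":0,"fingers":255},{"tx":-7,"ty":30,"tz":0,"rx":0,"ry":0,"rz":0,"fingers":255},{"tx":-8,"ty":34,"tz":0,"rx":0,"ry":0,"rz":0,"fingers":255},{"tx":-8.7,"ty":37,"tz":0,"rx":0,"ry":0,"rz":0,"fingers":255},{"tx":-8.7,"ty":37,"tz":0,"rx":0,"ry":0,"rz":0,"fingers":255}]';  python3 - <<'E'
from pl import *
for n in ['wrist','side','scene']: save(n+'17',cam(n))
a=load('side17')['pixels']; b=load('scene17')['pixels'];
r=lambda i,f:cv2.resize(i,None,fx=f,fy=f,interpolation=cv2.INTER_CUBIC)
cv2.imwrite('pics/z21.png',np.hstack([r(a[60:160,280:380],4),r(b[175:275,380:480],4)]))
t=np.array(ctrl.get_obs()['ee_pos']);print('s from hinge',(t-S)@x-44)
E
```

```text
t: 21.88
ee_pos: [577.5, 153.7, 211.9]
orientation: [-1.31, 1.037, -1.037]
ft_force: [-0.6, -0.4, -0.4]
width: 0.1
s from hinge -17.80422619585639
```

View pics/wrist17.png

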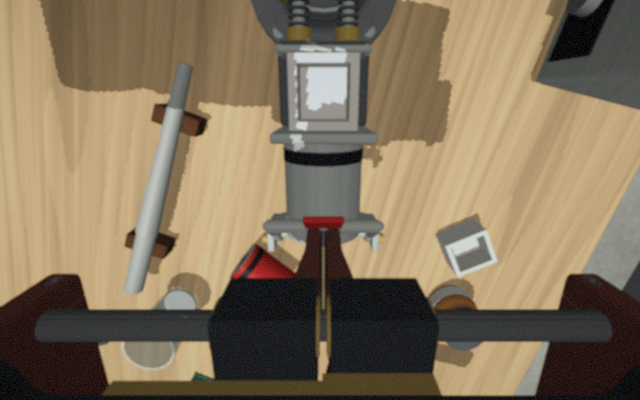

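View pics/z21.png

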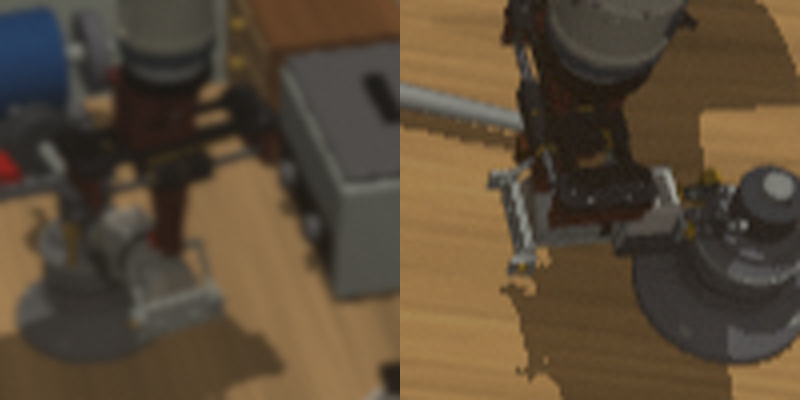

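```bash
python3 -m creep '[{"tx":-0.5,"ty":2,"tz":0,"rx":0,"ry":0,"rz":0,"fingers":255},{"tx":-0.9,"ty":4,"tz":0,"rx":0,"ry":0,"rz":0,"fingers":255},{"tx":-0.9,"ty":4,"tz":0,"rx":0,"ry":0,"rz":0,"fingers":255}]'; python3 -m creep '[{"tx":-0.4,"ty":1.5,"tz":0,"rx":0,"ry":0,"rz":0,"fingers":255},{"tx":-0.4,"ty":1.5,"tz":0,"rx":0,"ry":0,"rz":0,"fingers":255}]'
```

```text
t: 22.4
ee_pos: [576.8, 157.0, 211.9]
orientation: [-1.31, 1.037, -1.038]
ft_force: [0.6, -3.1, 0.1]
width: 0.5
t: 22.65
ee_pos: [576.7, 157.4, 211.8]
orientation: [-1.312, 1.036, -1.039]
ft_force: [2.0, -9.0, -0.2]
width: 0.4
```

Run:
```python
from pl import *
for n in ['wrist','side','scene']: save(n+'18',cam(n))
w=load('wrist18')['pixels']
cv2.imwrite('pics/z22.png',cv2.resize(w[120:270,240:400],None,fx=4,fy=4,interpolation=cv2.INTER_CUBIC))
t=np.array(ctrl.get_obs()['ee_pos']);print('s from hinge',(t-S)@x-44)
```

```text
s from hinge -21.93268742703125
```

View pics/z22.png

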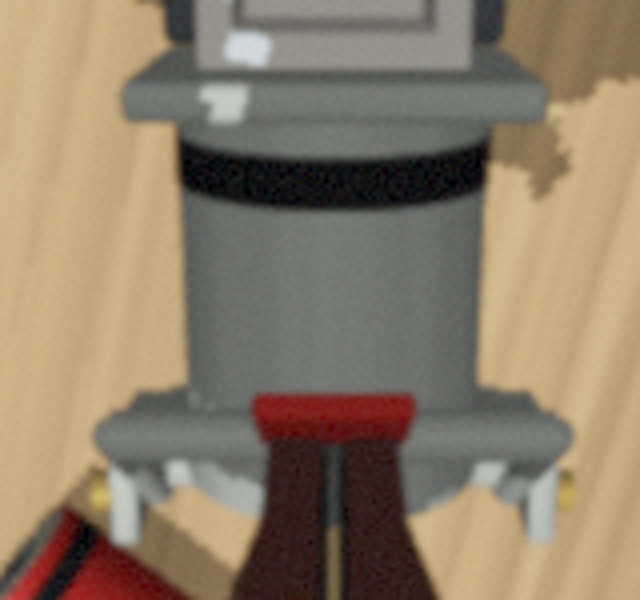

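```bash
python3 -m creep '[{"tx":0.4,"ty":-2,"tz":0,"rx":0,"ry":0,"rz":0,"fingers":255},{"tx":2,"ty":-10,"tz":0,"rx":0,"ry":0,"rz":0,"fingers":255},{"tx":6,"ty":-26,"tz":10,"rx":0,"ry":0,"rz":0,"fingers":255},{"tx":8,"ty":-35,"tz":50,"rx":0,"ry":0,"rz":0,"fingers":255},{"tx":4,"ty":-15,"tz":100,"rx":0,"ry":0,"rz":0,"fingers":255},{"tx":0,"ty":-5,"tz":130,"rx":0,"ry":0,"rz":0,"fingers":255},{"tx":0,"ty":-5,"tz":130,"rx":0,"ry":0,"rz":0,"fingers":255},{"tx":0,"ty":-5,"tz":130,"rx":0,"ry":0,"rz":0,"fingers":255}]'
python3 - <<'E'
from pl import *
for n in ['wrist','side','scene']: save(n+'19',cam(n))
dw,ds,dd=load('wrist19'),load('scene19'),load('side19')
r=lambda i,f:cv2.resize(i,None,fx=f,fy=f,interpolation=cv2.INTER_CUBIC)
cv2.imwrite('pics/z23.png',r(dw['pixels'][100:230,240:400],5)[:600])
cv2.imwrite('pics/z24.png',np.hstack([r(dd['pixels'][60:160,280:380],4),r(ds['pixels'][175:275,380:480],4)]))
def red(d,x0,x1,y0,y1):
    hh=cv2.cvtColor(d['pixels'],cv2.COLOR_BGR2HSV)
    m=((hh[...,0]<8)|(hh[...,0]>172))&(hh[...,1]>100)&(hh[...,2]>50)
    ys,xs=np.nonzero(m[y0:y1,x0:x1]); print(len(xs),xs.mean()+x0,ys.mean()+y0) if len(xs) else print(0); return xs.mean()+x0,ys.mean()+y0
a=red(dw,305,340,150,215);b=red(ds,400,430,200,230)
T,e=tri(dw,a,ds,b);q=T-h;print(T,e,q@x,q[2],np.hypot(q@x,q[2]),np.arctan2(q@x,q[2])+.61)
E
```

```text
t: 23.8
ee_pos: [575.9, 153.2, 341.1]
orientation: [-1.31, 1.038, -1.037]
ft_force: [0.1, -0.4, -0.0]
width: 0.3
199 324.78391959798995 166.9497487437186
36 422.27777777777777 219.94444444444446
[572.37098423 171.64349654 202.60792756] 0.06180658191002596 -36.79841003518934 49.607927562574304 61.76624853568122 -0.02822265929867107
```

View pics/z23.png

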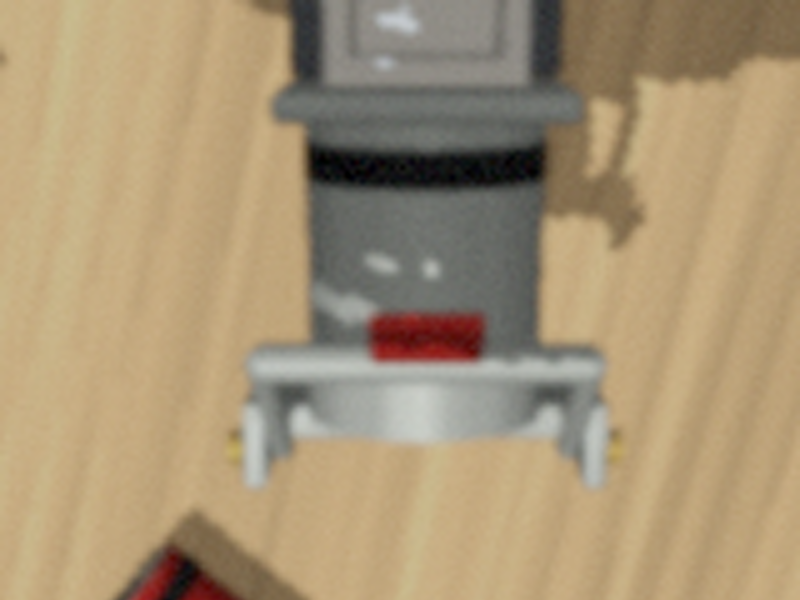

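View pics/z24.png

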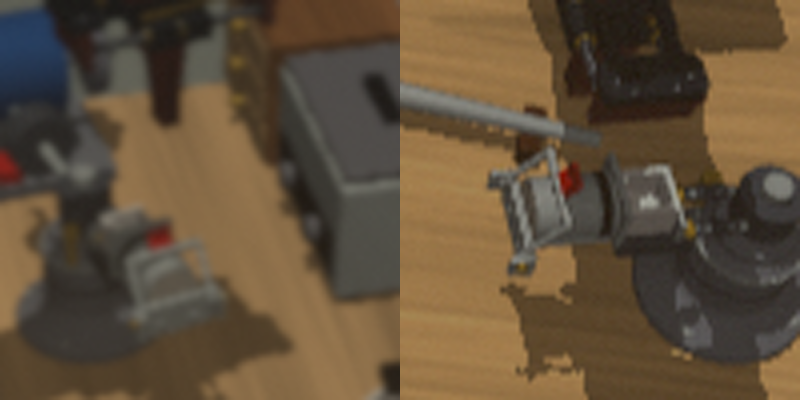

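Bail angle measures about 0 (−0.03), the flask is seated flush against plate and stop, and the robot is clear. Handing in.

```bash
python3 -c "
from workcell import ctrl
print(ctrl.close_job())"
```

```text
the job is handed in; nothing more can be done
None
```

The caster is set up: the short flask is seated on the rods with its mouth against the face plate. The bail is fully down, and I handed the job in at about 24 s of the 72 s allowed.

**What I did:**
- The bail started at about 0.52 rad, so I swung it out to about 1.49 rad first.
- I gripped the short flask in the rack, carried it over, and pressed the carriage back about 19–20 mm with it.
- I lowered the flask onto the rods, eased it out to the end stop and released it. The carriage shifted only a fraction of a millimetre on release.
- I swung the bail down until it met its limit, with 9 N on the tool, then backed off and lifted clear.

**Last checks:**
- **Bail:** its angle measures −0.03 rad, which is zero within the measuring error.
- **Carriage:** it was pressed back about 16.2 mm when measured just after release.
- **Flask:** in the final picture its mouth is flush with the plate and its rear is at the stop, in line with the arm.
- **Clearance:** the gripper is well above everything, with about 0 N on the tool.
- **Lamp, long flask and bystanders:** I saw no contact with them, but I did not measure their positions again at the end.

**Disagreement:** the seat position from the hinge pins and from the plate differed by 1–2 mm. I placed the flask by contact with the rods and stop rather than relying on either.

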